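# Fit the display hook in the eye of the display stand

### The job

Take the orange-handled curved hook out of the wooden rack and pass it from above through the brass eye of the display stand, following its curve, until its collar sits on the eye with the tip curling away from the red keeper's hinge. Then fold the red keeper all the way down over the hook's collar and let go. Leave the blue hook and the other goods where they are.

Things in the scene. Friction and masses are not known exactly. Their poses are not given: they have to be found in the camera images.
- hook_grip (a point): Centre of the orange grip of the hook to be fitted: a flat block 24 mm along x, 16 mm along y, 50 mm along z; pinch it across the 16 mm. Hook axes: z up along the grip, the curved wire lies in the x-z plane and bends towards -x. The hook weighs 110 to 180 g and starts in the rack, grip up and vertical.
- hook_seat (a point): Centre of the underside of the orange hook's collar, 30 mm below the grip centre, axes as for the grip. The collar is a dark steel disc under the grip, 44 mm in diameter, 5 mm thick, with a white mark on the side to which the wire curls.
- hook_tip (a point): Tip of the orange hook's wire, at x = -33, z = -59 mm from hook_seat. The wire is 8 mm thick, leaves the collar along -z and follows a circle of 70 mm radius about the point x = -70, z = 0 mm from hook_seat, through 58 degrees. Its first 12 mm are a cone, 14 mm thick at the collar, 9 mm at its foot.
- spare_grip (a point): Centre of the blue grip of another hook of the same shape, in the other slot of the rack; to be left alone
- rack: Fixed wooden rack, 230 mm along y, 90 mm along x, top 75 mm above the table; origin on the table, half-way between its slots. Two slots 18 mm wide, open at the top, run along x at y = +50 and -50 mm; each holds a hook by its collar, the wire in the slot curling towards -x. Lifting a hook straight up 80 mm frees it.
- eye (a point): Centre of the upper face of the brass eye, 125 mm over the table: a tube of 18 mm bore, 32 mm outside, 14 mm long. z is the bore's axis, leaning 15 degrees from vertical towards +x; +x points to the keeper's hinge. Below the eye and on its -x side there is free space. The hook is home with hook_seat at this point and the same axes.
- keeper (a joint): Angle of the red keeper in rad: 0 closed (parallel with the eye's upper face, 1.5 mm clear over the collar), 1.4 to 1.75 at the start (standing up), stop at 1.95. It stays where it is left; 2 to 3 N at 35 mm from the hinge moves it. To close it push its far side (away from the eye) over towards the eye, then down.
- keeper_mid (a point): Middle of the keeper's plate, 35 mm from the hinge. -x runs from hinge to prong ends; z is normal to the plate, up when closed, on the side to push. The keeper is a fork 88 mm long, 50 mm wide, 5 mm thick: a solid plate for the 45 mm next to the hinge, then two prongs 34 mm apart that pass either side of the grip.
- head: Head that carries the eye, same origin and axes as the eye: a bar 24 mm wide, its top 2 mm below the eye's upper face, running to x = 95 mm. Under it, at x about 85 mm, is a post on a foot 12 mm high. The keeper's hinge axis is along y at x = 75, z = 9 mm.
- mug: Pink mug, 82 mm wide, 100 mm high, origin under it; bystander
- jar: Clear jar with a wooden lid, 72 mm wide, 110 mm high, origin under it; bystander
- tin: Teal candle tin, 64 mm wide, 55 mm high, origin under it; bystander
- bowl: Blue bowl, 110 mm wide, 45 mm high, origin under it; bystander
- bangle: Wooden bangle 72 mm wide, 14 mm high, lying flat, origin under it; bystander
- hook: The whole orange hook, origin at the hook_seat point, axes as for the grip
Not all that is in view belongs to the job. Leave any purple look-alike of the hook alone.

How it is judged:
By the outcome, as a careful person would: the job done as asked, in the order asked, and still so for the second after the job is handed in, with the robot touching nothing.
It also fails if it takes over 58 s, if anything falls off the work surface, if the arm or the gripper's body presses on something with over 40 N, if the wrist force passes 120 N, or if a joint passes its speed limit or range.

### The arm

A 6-joint arm with a two-finger parallel gripper is mounted at the origin on the work surface. World frame = base frame: x ahead of the robot, y to its left, z up, the work surface at z = 0. Lengths are in mm, angles in rad, forces in N, time in s.
With the tool pointing down it reaches from about 350 to 775 mm from the base axis. Payload 7.3 kg.
Tool frame: the origin (TCP) lies on the centre line of the jaws, within the pads' length; the fingertips stand 22 mm ahead of it and the grasp point (between the pads) lies 3 mm ahead of it; z points along the fingers, y is the direction in which the jaws open and shut (so a half turn about z gives the same grasp; the last joint's range is limited). The gripper opens to 92 mm and grips with 3 to 60 N. Pads are 19 mm wide; open, the fingers measure 130 mm over their backs; the gripper's body (75 mm by 190 mm) begins 47 mm behind the grasp point.
Start: joints at [1.116, 0.342, 1.524, -0, 1.275, -0.146], TCP at [159.54, 500.19, 248.741] pointing down, gripper open.
Joint ranges: [-2.53, 2.53], [-0.77, 2.02], [0.04, 2.7], [-1, 4.14], [0.28, 2.66], [-3.11, 3.11]. Speed limits (rad/s): [2.57, 2.57, 3.14, 3.14, 3.14, 3.14].

### API

Orientations are given as [roll, pitch, yaw] about the fixed x, y, z axes, in that order (R = Rz(yaw) Ry(pitch) Rx(roll)).
In Python, from plant import get_obs, capture, close_job gives the robot as it stands.
- The arm moves only by the tool carry_out, never from a script. Its arguments are lists of equal length, an entry for each row: "xyz": the shift along the tool's x, y, z scaled (see below), a list of three; "dr": the turn, a rotation vector about the tool's x, y, z scaled (see below), a list of three. A call has 1 to 8 rows; each row shifts and turns the commanded pose from where the row before left it, along the tool's axes as they then stand; what a row does not reach is not made up. The controller multiplies each number of a shift by 0.06 m and each number of a turn by 8 degrees. A row lasts 1/8 s, in which the tool goes at most 62.5 mm and 10.7 degrees, less where a joint would pass 70% of its speed; a pose out of reach is approached as far as the arm can. A call with a number of a shift or a turn outside -1 to 1 is refused whole. A call with a gripper value outside its range is refused whole. "gripper" is the gripper's target within -1 to 1 (fully open at 1, half-way at 0, shut at -1), set as the call begins (left out, the last holds). The fingers move at their own pace and stop on an object; the grip force is fixed at half the most. Time passes only in rows, so rows that do not move let the fingers close. It gives the time, the measured TCP pose, the force and the opening at its end, in the units of the state.
- get_obs(): the state, without advancing time (a new reading comes with each control period).
- capture(name): name is "scene" or "top"; returns a dict with "image" (384x512x3 uint8, blue, green, red), "fx", "fy", "cx", "cy" (pixels), "pose" (4x4, takes a point from camera to world coordinates). Camera axes: x right, y up, looking along -z (the intrinsics and any distortion apply to the point x, -y, -z); pixel columns grow to the right and rows downward; lengths in mm; the calibration is good to about 2 mm. A picture is of the moment at which its call begins. There is no depth.
- close_job(): hands the job in, once; it reports no verdict.
The state is a dict: "time": time; "joint_positions": joint angles; "dq": joint speeds; "tau": joint torques, N m; "tool_pos": TCP position; "tcp_rot": TCP orientation; "contact_force": force on the tool from outside, world axes, zero at the start; "moment": the same for the moment, N m; "grip_width": finger opening in mm.
Only numpy, scipy, OpenCV 4.12 (cv2) and the standard library are available. Lean on these libraries where they do the work, as an engineer would, in place of code of your own. Each camera call takes 0.05 s, during which the arm holds its last target.

## Working session

There is one attempt and no reset: what is moved stays moved. The work goes in short steps, Python scripts to look and compute and a tool call to move; the robot and the scene stay as the last step left them, time stands still between calls to the robot, and variables do not carry over. Pictures are saved under pics/ and viewed, and the job is handed in when it is done.

Besides the shell and the picture viewer there is one more tool, called in YAML: its name, and indented under it one key for each argument. carry_out: Moves the arm, as the interface text tells. Shifts and turns lie within -1 to 1; 1 stands for 0.06 m of shift or 8 degrees of turn. Its arguments: {"type":"object","properties":{"xyz":{"type":"array"},"dr":{"type":"array"},"gripper":{"type":"number"}},"required":["xyz","dr"]}

```bash
ls; mkdir -p pics
python3 - <<'E'
from plant import get_obs, capture
import cv2,pickle
o=get_obs();print(o)
for n in("scene","top"):
    c=capture(n);cv2.imwrite(f"pics/{n}0.png",c["image"]);pickle.dump(c,open(f"{n}0.pkl","wb"))
    print({k:v for k,v in c.items() if k!="image"})
E
```

```text
pics
{'time': 0.0, 'joint_positions': array([ 1.11599925e+00,  3.42685830e-01,  1.52504801e+00, -1.83200516e-05,
        1.27537830e+00, -1.46027509e-01]), 'dq': array([ 5.73179194e-04, -8.15023650e-04,  1.28775507e-03,  2.60637155e-05,
        5.86122047e-05,  1.33978363e-03]), 'tau': array([ 6.04382421e-04, -4.31247711e+01, -2.44216883e+01,  7.17212283e-02,
        5.60665573e-02, -1.83836064e-04]), 'tool_pos': array([159.36775863, 499.82438364, 248.05326509]), 'tcp_rot': array([-3.14008679e+00, -2.03766944e-04,  2.83282828e+00]), 'contact_force': array([ 0.23155346,  0.12035431, -0.32125568]), 'moment': array([ 0.05128278,  0.03207651, -0.00225223]), 'grip_width': 92.17979874967068}
{'fx': 406.2170226652574, 'fy': 406.2170226652574, 'cx': 256.6052554521997, 'cy': 192.30785777426135, 'pose': array([[ 7.09331964e-01, -4.40614100e-01,  5.50188494e-01,
         1.18462298e+03],
       [ 7.04772025e-01,  4.56649869e-01, -5.42924755e-01,
        -6.57966270e+02],
       [-1.20232014e-02,  7.72871342e-01,  6.34448840e-01,
         8.56248725e+02],
       [ 0.00000000e+00,  0.00000000e+00,  0.00000000e+00,
         1.00000000e+00]])}
{'fx': 371.1266751956951, 'fy': 371.1266751956951, 'cx': 257.6772331606816, 'cy': 191.00006356858253, 'pose': array([[-1.34151389e-02,  9.92273175e-01, -1.23344968e-01,
         3.92356041e+02],
       [-9.99759372e-01, -1.11695110e-02,  1.88796089e-02,
         1.78392603e+01],
       [ 1.73560265e-02,  1.23568560e-01,  9.92184247e-01,
         1.04179385e+03],
       [ 0.00000000e+00,  0.00000000e+00,  0.00000000e+00,
         1.00000000e+00]])}
```

View pics/scene0.png

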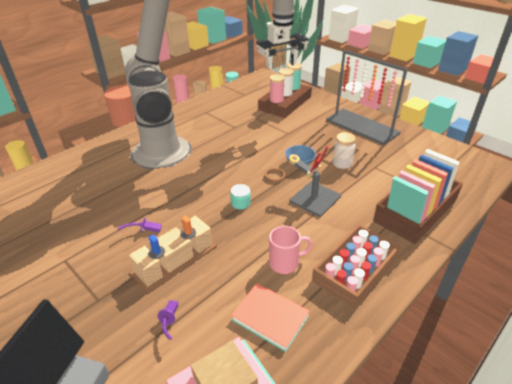

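View pics/top0.png

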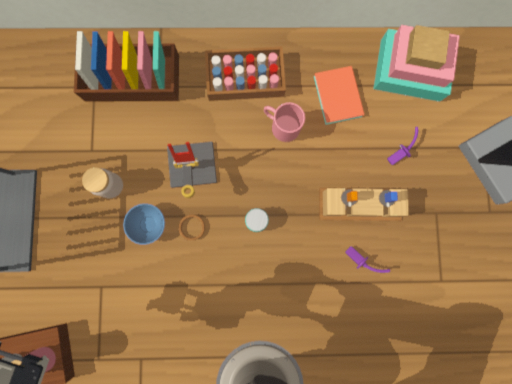

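The scene view shows the rack with the orange grip at about (187,226) and the blue one at (155,246), and the stand at about (315,185). In the top view the orange grip is near (352,197), the eye near (187,191) and the keeper near (183,155). I'll enlarge these areas.

Run:
```python
import cv2,numpy as np
s=cv2.imread("pics/scene0.png");t=cv2.imread("pics/top0.png")
def crop(im,x,y,w,h,k,n): cv2.imwrite("pics/"+n,cv2.resize(im[y:y+h,x:x+w],None,fx=k,fy=k,interpolation=cv2.INTER_CUBIC))
a=[(s,275,135,80,80),(s,125,200,100,80),(t,150,130,80,80),(t,312,165,110,70)]
tiles=[]
for im,x,y,w,h in a: tiles.append(cv2.resize(im[y:y+h,x:x+w],(400,300) if 0 else (int(w*3.6),int(h*3.6)),interpolation=cv2.INTER_CUBIC))
W=np.zeros((600,800,3),np.uint8)
for i,tl in enumerate(tiles):
    r,c=divmod(i,2);tl=tl[:300,:400];W[r*300:r*300+tl.shape[0],c*400:c*400+tl.shape[1]]=tl
cv2.imwrite("pics/crops0.png",W)
```

```text
(no output)
```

View pics/crops0.png

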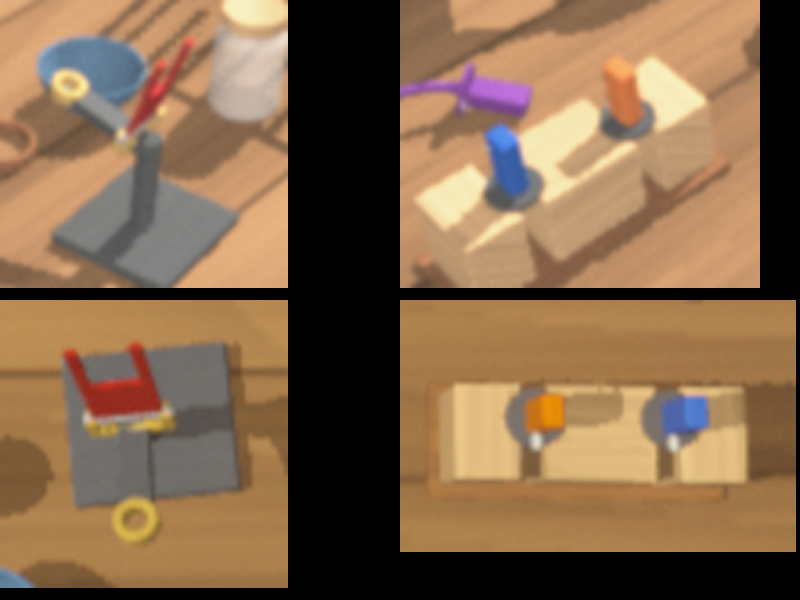

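```bash
cat > h.py <<'E'
import cv2,numpy as np,pickle
from scipy.spatial.transform import Rotation as R
def load(n): return pickle.load(open(n+".pkl","rb"))
def proj(c,P):
    P=np.atleast_2d(P).astype(float);M=c["pose"];q=(P-M[:3,3])@M[:3,:3]
    return np.c_[c["cx"]+c["fx"]*q[:,0]/-q[:,2], c["cy"]-c["fy"]*q[:,1]/-q[:,2]]
def ray(c,u,v):
    d=np.array([(u-c["cx"])/c["fx"],-(v-c["cy"])/c["fy"],-1.]);return c["pose"][:3,:3]@d,c["pose"][:3,3]
def atz(c,u,v,z):
    d,o=ray(c,u,v);return o+d*(z-o[2])/d[2]
def zoom(im,x,y,w,h,k,n,pts=None,step=10):
    Z=cv2.resize(im[y:y+h,x:x+w],None,fx=k,fy=k,interpolation=cv2.INTER_CUBIC)
    for i in range((x//step+1)*step,x+w,step):
        cv2.line(Z,(int((i+.5-x)*k),0),(int((i+.5-x)*k),6),(255,255,255),1);cv2.putText(Z,str(i),(int((i-x)*k)-8,16),0,.35,(255,255,255),1)
    for j in range((y//step+1)*step,y+h,step):
        cv2.line(Z,(0,int((j+.5-y)*k)),(6,int((j+.5-y)*k)),(255,255,255),1);cv2.putText(Z,str(j),(8,int((j+.5-y)*k)+4),0,.35,(255,255,255),1)
    for pl in pts or []:
        q=((np.array(pl)-[x,y]+.5)*k).astype(int)
        cv2.polylines(Z,[q.reshape(-1,1,2)],False,(0,255,0),1)
    cv2.imwrite("pics/"+n,Z)
E
python3 - <<'E'
from h import *
s=load("scene0");t=load("top0")
zoom(s["image"],285,140,55,80,7,"z1.png");zoom(t["image"],160,135,65,65,9,"z2.png")
zoom(s["image"],125,205,95,75,7,"z3.png");zoom(t["image"],315,178,100,45,8,"z4.png")
E
```

```text
(no output)
```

View pics/z1.png

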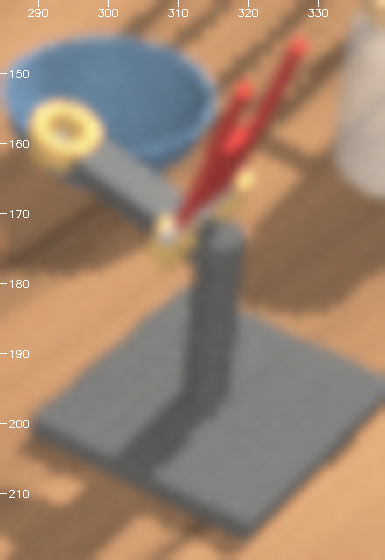

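View pics/z2.png

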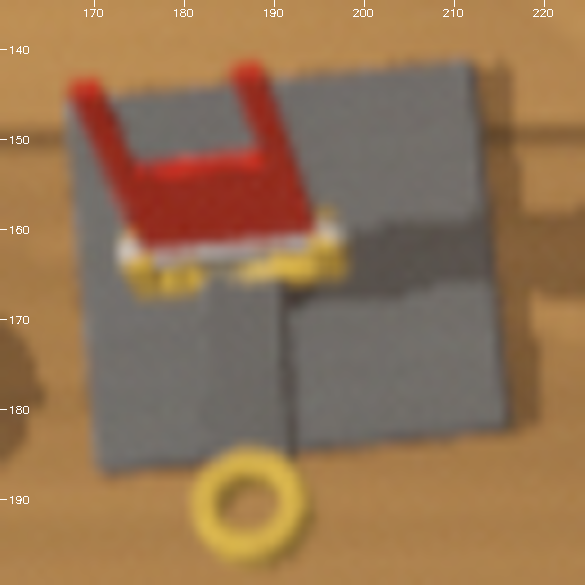

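View pics/z3.png

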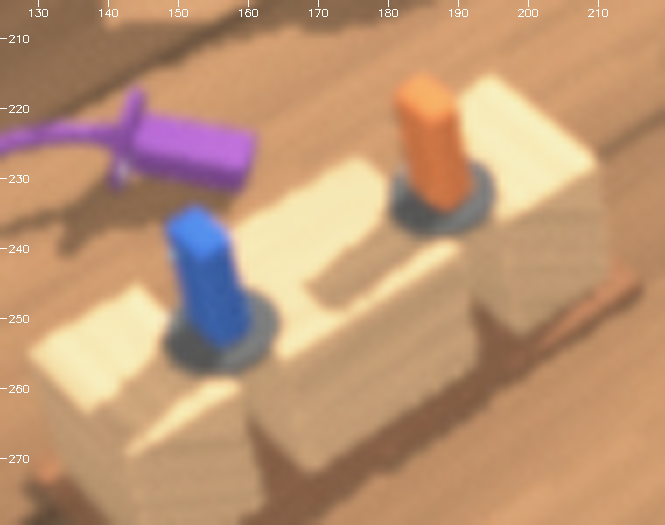

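View pics/z4.png

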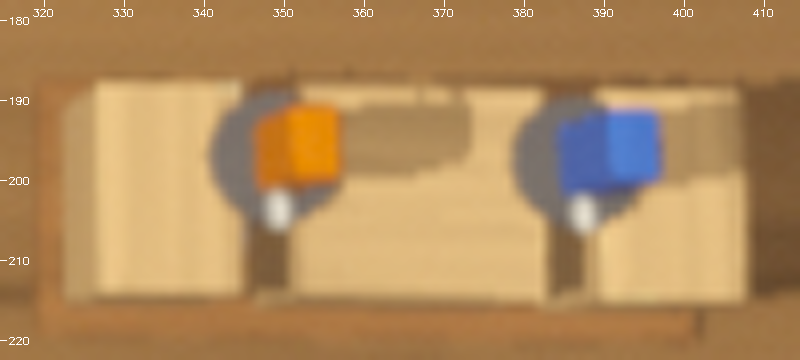

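```bash
cat > fit.py <<'E'
from h import *
from scipy.optimize import least_squares
s=load("scene0");t=load("top0")
def hullc(p):
    h=cv2.convexHull(np.array(p,np.float32)); m=cv2.moments(h); return np.array([m['m10'],m['m01']])/m['m00'],m['m00']
def box(hx,hy,hz,c=(0,0,0)): return np.array([[a,b,d] for a in(-hx,hx) for b in(-hy,hy) for d in(-hz,hz)],float)+c
def circ(r,z,n=48):
    a=np.linspace(0,2*np.pi,n);return np.c_[r*np.cos(a),r*np.sin(a),0*a+z]
def mask(c,lo,hi,roi):
    x,y,w,h=roi;k=4
    im=cv2.resize(c["image"][y:y+h,x:x+w],None,fx=k,fy=k,interpolation=cv2.INTER_CUBIC)
    m=cv2.inRange(cv2.cvtColor(im,cv2.COLOR_BGR2HSV),lo,hi)
    n,l,st,_=cv2.connectedComponentsWithStats(m);i=1+np.argmax(st[1:,4]);
    p=np.argwhere(l==i)[:,::-1]
    return (p+.5)/k-.5+[x,y]
if __name__=="__main__":
    out={}
    for nm,c,roi in(("scene",s,(286,150,18,18)),("top",t,(178,181,20,20))):
        p=mask(c,(18,90,120),(32,255,255),roi);out["eye",nm]=hullc(p);print("eye",nm,out["eye",nm])
    for nm,c,roi in(("scene",s,(175,205,25,35)),("top",t,(340,183,25,25))):
        p=mask(c,(5,200,140),(17,255,255),roi);out["grip",nm]=hullc(p);print("grip",nm,out["grip",nm])
    for nm,c,roi in(("scene",s,(145,228,25,35)),("top",t,(380,185,25,25))):
        p=mask(c,(100,140,100),(125,255,255),roi);out["blue",nm]=hullc(p);print("blue",nm,out["blue",nm])
    pickle.dump(out,open("meas.pkl","wb"))
    def eyem(x,y,yaw): return np.r_[circ(16,0),circ(16,-14)]@(R.from_euler('ZY',[yaw,np.radians(15)]).as_matrix().T)+[x,y,125]
    def gripm(x,y,z,yaw): return box(12,8,25)@R.from_euler('Z',yaw).as_matrix().T+[x,y,z]
    for name,f,x0 in(("eye",lambda p:eyem(p[0],p[1],0),[300,200]),("grip",lambda p:gripm(p[0],p[1],105,0),[300,-100]),("blue",lambda p:gripm(p[0],p[1],105,0),[300,-200])):
        def res(p,which): return np.concatenate([hullc(proj(c,f(p)))[0]-out[name,nm][0] for nm,c in which])
        for which in([("scene",s)],[("top",t)],[("scene",s),("top",t)]):
            r=least_squares(res,x0,args=(which,));print(name,[w[0] for w in which],r.x.round(1),r.fun.round(2),[hullc(proj(c,f(r.x)))[1] for _,c in which])
E
python3 fit.py
```

```text
eye scene (array([293.4211119 , 159.07264501]), 65.90625)
eye top (array([187.43118221, 190.99245525]), 156.53125)Traceback (most recent call last):
  File "fit.py", line 21, in <module>
    p=mask(c,(5,200,140),(17,255,255),roi);out["grip",nm]=hullc(p);print("grip",nm,out["grip",nm])
  File "fit.py", line 13, in mask
    n,l,st,_=cv2.connectedComponentsWithStats(m);i=1+np.argmax(st[1:,4]);
                                                     ~~~~~~~~~^^^^^^^^^^
    return _wrapfunc(a, 'argmax', axis=axis, out=out, **kwds)
    return bound(*args, **kwds)
ValueError: attempt to get argmax of an empty sequence
```

```bash
sed -i 's/(5,200,140)/(4,155,140)/' fit.py
python3 - <<'E'
from h import *
s=load("scene0");t=load("top0")
for c,p in((s,[(187,226),(187,218),(187,231),(175,240),(200,225),(293,154),(290,162),(294,158),(280,165)]),(t,[(349,196),(354,196),(365,195),(187,196),(187,191)])):
    h=cv2.cvtColor(c["image"],cv2.COLOR_BGR2HSV)
    print([tuple(int(k) for k in h[v,u]) for u,v in p])
E
python3 fit.py
```

```text
[(11, 171, 203), (15, 146, 246), (11, 168, 205), (16, 101, 220), (24, 65, 247), (17, 69, 208), (18, 125, 173), (19, 105, 196), (13, 115, 153)]
[(16, 230, 197), (18, 254, 230), (17, 121, 175), (22, 164, 199), (16, 138, 175)]
eye scene (array([293.4211119 , 159.07264501]), 65.90625)
eye top (array([187.43118221, 190.99245525]), 156.53125)
grip scene (array([186.4130331 , 225.74302461]), 98.1875)
grip top (array([352.17755463, 195.81721299]), 101.53125)
blue scene (array([154.33277657, 244.2457163 ]), 114.59375)
blue top (array([392.72996267, 196.05160299]), 47.4375)
eye ['scene'] [513.3 172.7] [-0.03  0.01] [87.41662019514479]
eye ['top'] [510.9 175.8] [-0.  0.] [149.02662413357757]
eye ['scene', 'top'] [511.4 175.3] [ 0.06 -0.57  0.22 -0.18] [87.05653878534213, 148.9937170780031]
grip ['scene'] [ 379.1 -100. ] [ 14.   -43.21] [144.6655448328238]
grip ['top'] [ 300. -100.] [-52.91  78.45] [101.81262490106747]
grip ['scene', 'top'] [ 458.1 -100. ] [ 31.25 -31.57 -54.62  14.49] [154.908473573043, 92.04360707663]
blue ['scene'] [ 390.1 -200. ] [ 21.27 -44.56] [154.865528151975]
blue ['top'] [ 486.6 -196.1] [-57.76   2.64] [113.06249843747355]
blue ['scene', 'top'] [ 322.4 -207. ] [  5.55 -53.81 -50.84  68.34] [146.6417087026639, 119.4781136084348]
```

```bash
sed -i 's/args=(which,))/args=(which,),diff_step=1e-3)/; s/(4,155,140),(17,255,255)/(4,(200 if nm=="top" else 128),140),(20,255,255)/' fit.py; python3 fit.py
```

```text
eye scene (array([293.4211119 , 159.07264501]), 65.90625)
eye top (array([187.43118221, 190.99245525]), 156.53125)
grip scene (array([186.0517013 , 224.24867563]), 153.375)
grip top (array([352.12721825, 195.83007218]), 78.65625)
blue scene (array([154.33277657, 244.2457163 ]), 114.59375)
blue top (array([392.72996267, 196.05160299]), 47.4375)
eye ['scene'] [513.3 172.8] [-0. -0.] [87.4117270282004]
eye ['top'] [510.9 175.8] [ 0. -0.] [149.02661810605787]
eye ['scene', 'top'] [511.3 175.3] [ 0.05 -0.58  0.21 -0.15] [87.04914534441195, 148.99641703511588]
grip ['scene'] [ 492.7 -241.4] [-0. -0.] [174.1356918149395]
grip ['top'] [ 493.4 -240.3] [0. 0.] [121.96563406172208]
grip ['scene', 'top'] [ 493.1 -240.8] [ 0.25 -0.03  0.21  0.12] [174.1408097082749, 122.03583902283572]
blue ['scene'] [ 493.3 -342.3] [ 0. -0.] [185.20264881034382]
blue ['top'] [ 491.7 -344.4] [ 0. -0.] [141.25637179403566]
blue ['scene', 'top'] [ 492.4 -343.3] [-0.53  0.03 -0.48 -0.26] [185.15993101801723, 141.08887626579963]
```

```bash
cat > ov.py <<'E'
from fit import *
def tf(P,p,yaw,lean=0): return np.asarray(P)@R.from_euler('ZY',[yaw,np.radians(lean)]).as_matrix().T+p
def stand(p,yaw,th):
    L=[circ(16,0),circ(9,0),circ(16,-14)]
    L.append([[16,12,-2],[95,12,-2],[95,-12,-2],[16,-12,-2]])
    k=np.array([[0,25,0],[-88,25,0],[-88,17,0],[-45,17,0],[-45,-17,0],[-88,-17,0],[-88,-25,0],[0,-25,0],[0,25,0]],float)
    k=k@R.from_euler('y',th).as_matrix().T+[75,0,9]
    L.append(k); return [tf(l,p,yaw,15) for l in L]
def hook(p,Rm):
    a=np.linspace(0,np.radians(58),20)
    w=np.c_[-70+70*np.cos(a),0*a,-70*np.sin(a)]
    b=lambda z:[[12,8,z],[-12,8,z],[-12,-8,z],[12,-8,z],[12,8,z]]
    L=[circ(22,0),circ(22,5),w,b(5),b(55),circ(2,0)+[-20,0,5]]
    return [np.asarray(l)@Rm.T+p for l in L]
def rack(p,yaw):
    L=[]
    for z in(75,): 
        for a,b in((-115,-59),(-41,41),(59,115)): L.append([[45,a,z],[45,b,z],[-45,b,z],[-45,a,z],[45,a,z]])
    return [tf(l,p,yaw) for l in L]
E
cat > r1.py <<'E'
from ov import *
import sys
L=stand([511.3,175.3,125],float(sys.argv[1]),float(sys.argv[2]))
zoom(s["image"],285,140,55,80,7,"o1.png",[proj(s,l) for l in L]);zoom(t["image"],160,135,65,65,9,"o2.png",[proj(t,l) for l in L])
yw=float(sys.argv[3])
L=hook([493.1,-240.8,75],R.from_euler('z',yw).as_matrix())+rack([492.7,-291,0],yw)
zoom(s["image"],125,205,95,75,7,"o3.png",[proj(s,l) for l in L]);zoom(t["image"],315,178,100,45,8,"o4.png",[proj(t,l) for l in L])
a=[cv2.imread(f"pics/o{i}.png") for i in(1,2,3,4)]
w=max(a[0].shape[1]+a[1].shape[1],1);W=np.zeros((max(a[0].shape[0],a[1].shape[0]),w,3),np.uint8)
W[:a[0].shape[0],:a[0].shape[1]]=a[0];W[:a[1].shape[0],a[0].shape[1]:]=a[1];cv2.imwrite("pics/oA.png",cv2.resize(W,None,fx=.82,fy=.82))
W=np.zeros((a[2].shape[0]+a[3].shape[0],800,3),np.uint8);W[:a[2].shape[0],:a[2].shape[1]]=a[2];W[a[2].shape[0]:,:a[3].shape[1]]=a[3];cv2.imwrite("pics/oB.png",cv2.resize(W,None,fx=.67,fy=.67))
E
python3 r1.py 0.1 1.55 0.0
```

```text
(no output)
```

View pics/oA.png

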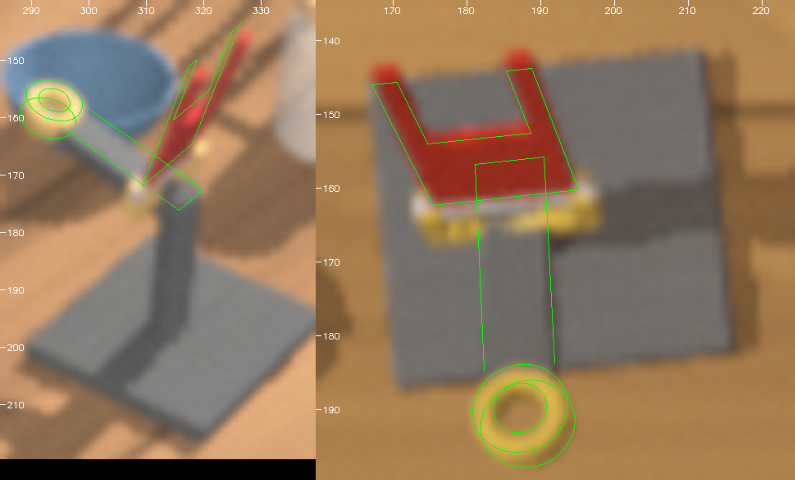

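View pics/oB.png

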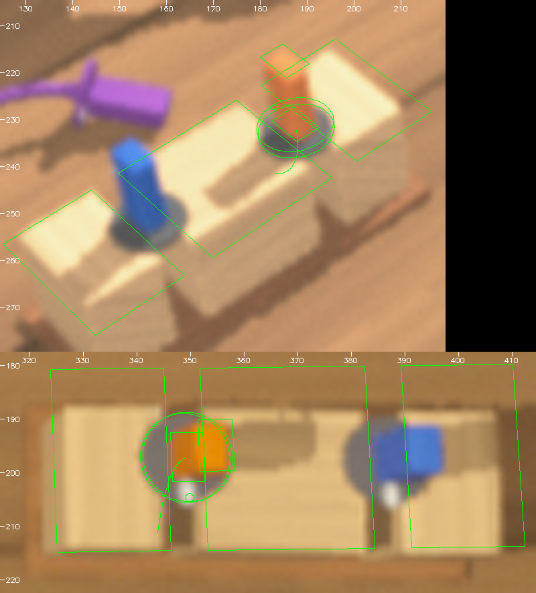

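Run:
```python
from fit import *
P=[atz(t,u,v,12) for u,v in((167.3,145.8),(211.7,141.3),(216.2,182.2),(170.8,187))]
for a,b,o in((1,0,0),(2,3,0),(3,0,90),(2,1,90)):
    d=P[b]-P[a];print(d.round(1),np.degrees(np.arctan2(d[1],d[0]))-(90 if o==0 else 0))
P=[atz(t,u,v,75) for u,v in((327,187.5),(407,188.5),(408,215.2),(327,215.7))];print(np.round(P,1))
c=load("top0")
for n,u,v,z in (("mug",286,122,100),("jar",95,181,110),("bowl",145,225,45),("tin",257,220,55),("bangle",192,227,14)): print(n,atz(c,u,v,z).round())
```

```text
[-11.9 125.3   0. ] 5.441015185814052
[-12.2 126.4   0. ] 5.49673015048846
[117.7  11.7   0. ] 5.661475525185507
[117.5  12.8   0. ] 6.214477990458319
[[ 519.8 -183.5   75. ]
 [ 514.8 -395.8   75. ]
 [ 444.1 -394.    75. ]
 [ 445.5 -180.8   75. ]]
mug [691. -77. 100.]
jar [538. 410. 110.]
bowl [428. 300.  45.]
tin [437.   2.  55.]
bangle [422. 180.  14.]
```

```bash
cat > pl.py <<'E'
import numpy as np,json,sys,os
from scipy.spatial.transform import Rotation as R, Slerp
from plant import get_obs
F="cmd.json"
def getc():
    d=json.load(open(F));return np.array(d["p"]),R.from_matrix(d["R"])
def setc(p,r): json.dump({"p":list(map(float,p)),"R":r.as_matrix().tolist()},open(F,"w"))
def rows(p,r,pt,rt,n,dec=2):
    """rows from p,r to pt,rt; returns rows and simulated end"""
    X=[];D=[];p0,r0=p,r;rv=(r0.inv()*rt).as_rotvec()
    for i in range(1,n+1):
        pi=p0+(pt-p0)*i/n;ri=r0*R.from_rotvec(rv*i/n)
        a=np.round(r.inv().apply(pi-p)/60,dec);d=np.round(np.degrees((r.inv()*ri).as_rotvec())/8,dec)
        p=p+r.apply(a*60);r=r*R.from_rotvec(np.radians(d*8));X.append((a+0).tolist());D.append((d+0).tolist())
    assert np.abs(X).max()<=1 and np.abs(D).max()<=1,(X,D)
    return X,D,p,r
def go(targets,dec=2,base=True):
    """targets: list of (pos,Rot,n). base on measured?"""
    p,r=getc();X=[];D=[]
    for pt,rt,n in targets:
        a,b,p,r=rows(p,r,np.array(pt,float),rt,n,dec);X+=a;D+=b
    for i in range(0,len(X),8): print('"xyz":',json.dumps(X[i:i+8]),'\n"dr":',json.dumps(D[i:i+8]))
    setc(p,r)
def st():
    o=get_obs();p,r=getc();m=R.from_euler('xyz',o["tcp_rot"])
    print("t",round(o["time"],2),"pos",o["tool_pos"].round(1),"rpy",np.degrees(o["tcp_rot"]).round(1),"F",o["contact_force"].round(1),"w",round(o["grip_width"],1))
    print(" cmd err",(o["tool_pos"]-p).round(1),"rot err deg",np.degrees((r.inv()*m).as_rotvec()).round(2),"q",o["joint_positions"].round(2))
RH=lambda yaw,lean=0: R.from_euler('ZY',[yaw,np.radians(lean)])   # hook/eye frame
FL=R.from_matrix(np.diag([-1.,1,-1]))
def tool(rh,tilt=0): return rh*R.from_euler('y',tilt,degrees=True)*FL  # tilt: tool back leans to +x of hook
E
python3 - <<'E'
from pl import *
setc([159.54,500.19,248.741],R.from_euler('xyz',[np.pi,0,2.8330]))
st()
rt=tool(RH(-0.02),10)
p,r=getc()
mid=R.from_rotvec((rt*r.inv()).as_rotvec()*.5)*r
zt=rt.apply([0,0,1]);g=np.array([493.2,-240.4,108])
go([([400,130,270],mid,8),(g-zt*3+[0,0,75],rt,8)])
E
```

```text
t 0.1 pos [159.4 499.9 248.1] rpy [-179.9   -0.   162.3] F [-0.8 -0.2 -0.1] w 91.8
 cmd err [-0.1 -0.3 -0.6] rot err deg [0.08 0.01 0.01] q [ 1.12  0.34  1.52 -0.    1.28 -0.15]
"xyz": [[-0.71, -0.58, -0.04], [-0.7, -0.6, -0.06], [-0.69, -0.61, -0.05], [-0.68, -0.62, -0.07], [-0.66, -0.63, -0.07], [-0.66, -0.64, -0.07], [-0.64, -0.66, -0.09], [-0.62, -0.67, -0.08]] 
"dr": [[0.01, 0.08, -0.13], [0.01, 0.08, -0.13], [0.01, 0.07, -0.13], [0.02, 0.08, -0.13], [0.01, 0.08, -0.12], [0.01, 0.08, -0.13], [0.01, 0.07, -0.13], [0.01, 0.08, -0.13]]
"xyz": [[-0.33, -0.73, 0.15], [-0.33, -0.73, 0.15], [-0.31, -0.74, 0.14], [-0.3, -0.75, 0.15], [-0.28, -0.74, 0.14], [-0.28, -0.76, 0.14], [-0.26, -0.76, 0.14], [-0.25, -0.76, 0.14]] 
"dr": [[0.01, 0.08, -0.13], [0.01, 0.08, -0.13], [0.01, 0.07, -0.13], [0.02, 0.08, -0.13], [0.01, 0.08, -0.12], [0.01, 0.08, -0.13], [0.01, 0.07, -0.13], [0.01, 0.08, -0.13]]
```

carry_out:
  xyz:
    - [-0.71, -0.58, -0.04]
    - [-0.7, -0.6, -0.06]
    - [-0.69, -0.61, -0.05]
    - [-0.68, -0.62, -0.07]
    - [-0.66, -0.63, -0.07]
    - [-0.66, -0.64, -0.07]
    - [-0.64, -0.66, -0.09]
    - [-0.62, -0.67, -0.08]
  dr:
    - [0.01, 0.08, -0.13]
    - [0.01, 0.08, -0.13]
    - [0.01, 0.07, -0.13]
    - [0.02, 0.08, -0.13]
    - [0.01, 0.08, -0.12]
    - [0.01, 0.08, -0.13]
    - [0.01, 0.07, -0.13]
    - [0.01, 0.08, -0.13]
  gripper: 1

```text
time: 1.1
tool_pos: [400.3, 128.2, 269.7]
tcp_rot: [-3.136, -0.088, 2.977]
contact_force: [1.7, 0.6, 0.0]
grip_width: 92.0
```

carry_out:
  xyz:
    - [-0.33, -0.73, 0.15]
    - [-0.33, -0.73, 0.15]
    - [-0.31, -0.74, 0.14]
    - [-0.3, -0.75, 0.15]
    - [-0.28, -0.74, 0.14]
    - [-0.28, -0.76, 0.14]
    - [-0.26, -0.76, 0.14]
    - [-0.25, -0.76, 0.14]
  dr:
    - [0.01, 0.08, -0.13]
    - [0.01, 0.08, -0.13]
    - [0.01, 0.07, -0.13]
    - [0.02, 0.08, -0.13]
    - [0.01, 0.08, -0.12]
    - [0.01, 0.08, -0.13]
    - [0.01, 0.07, -0.13]
    - [0.01, 0.08, -0.13]

```text
time: 2.1
tool_pos: [493.5, -241.9, 184.9]
tcp_rot: [3.141, -0.175, 3.122]
contact_force: [-0.3, 0.9, -0.3]
grip_width: 91.9
```

Run:
```python
from pl import *
st()
from h import *
from plant import capture
for n in("scene","top"):
    c=capture(n);pickle.dump(c,open(n+"1.pkl","wb"))
zoom(load("scene1")["image"],110,130,130,130,5,"a1.png");
```

```text
t 2.1 pos [ 493.5 -241.9  184.9] rpy [180.  -10.  178.9] F [-0.3  0.9 -0.3] w 91.9
 cmd err [-0.1 -1.6 -0.8] rot err deg [-0.04  0.05 -0.02] q [-0.55  0.53  1.42 -0.09  1.35 -2.07]
```

View pics/a1.png

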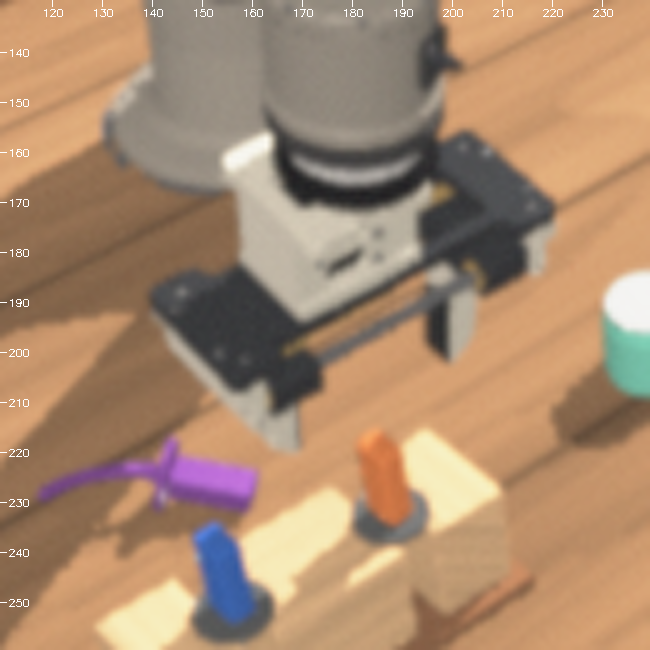

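The picture shows the open jaws straddling the orange grip at about (185,222), with blue standing clear at (155,235). Next: descend and grip.

Run:
```python
from pl import *
rt=tool(RH(-0.02),10);zt=rt.apply([0,0,1]);g=np.array([493.2,-240.4,108])
go([(g-zt*3,rt,5)])
```

```text
"xyz": [[-0.04, 0.0, 0.25], [-0.05, 0.0, 0.24], [-0.04, 0.0, 0.25], [-0.04, 0.0, 0.24], [-0.05, 0.0, 0.25]] 
"dr": [[0.0, 0.0, 0.0], [0.0, 0.0, 0.0], [0.0, 0.0, 0.0], [0.0, 0.0, 0.0], [0.0, 0.0, 0.0]]
```

carry_out:
  xyz:
    - [-0.04, 0.0, 0.25]
    - [-0.05, 0.0, 0.24]
    - [-0.04, 0.0, 0.25]
    - [-0.04, 0.0, 0.24]
    - [-0.05, 0.0, 0.25]
    - [0, 0, 0]
  dr:
    - [0, 0, 0]
    - [0, 0, 0]
    - [0, 0, 0]
    - [0, 0, 0]
    - [0, 0, 0]
    - [0, 0, 0]

```text
time: 2.95
tool_pos: [493.0, -239.9, 109.3]
tcp_rot: [3.14, -0.177, 3.122]
contact_force: [0.3, -0.9, -0.3]
grip_width: 91.6
```

carry_out:
  xyz:
    - [0, 0, 0]
    - [0, 0, 0]
    - [0, 0, 0]
    - [0, 0, 0]
    - [0, 0, 0]
    - [0, 0, 0]
  dr:
    - [0, 0, 0]
    - [0, 0, 0]
    - [0, 0, 0]
    - [0, 0, 0]
    - [0, 0, 0]
    - [0, 0, 0]
  gripper: -1

```text
time: 3.7
tool_pos: [493.6, -240.4, 110.7]
tcp_rot: [3.141, -0.174, 3.121]
contact_force: [0.3, -0.2, 0.5]
grip_width: 36.9
```

Run:
```python
from pl import *
st()
p,r=getc()
go([(p+[0,0,95],r,4)])
```

```text
t 3.7 pos [ 493.6 -240.4  110.7] rpy [180.  -10.  178.8] F [ 0.3 -0.2  0.5] w 36.9
 cmd err [-0.1 -0.1 -0. ] rot err deg [-0.01 -0.01  0.01] q [-0.55  0.61  1.5  -0.09  1.18 -2.05]
"xyz": [[0.07, 0.0, -0.39], [0.07, 0.0, -0.39], [0.07, 0.0, -0.39], [0.06, 0.0, -0.39]] 
"dr": [[0.0, 0.0, 0.0], [0.0, 0.0, 0.0], [0.0, 0.0, 0.0], [0.0, 0.0, 0.0]]
```

Fingers still closing (36.9 mm); I'll let them finish.

carry_out:
  xyz:
    - [0, 0, 0]
    - [0, 0, 0]
    - [0, 0, 0]
    - [0, 0, 0]
  dr:
    - [0, 0, 0]
    - [0, 0, 0]
    - [0, 0, 0]
    - [0, 0, 0]

```text
time: 4.2
tool_pos: [493.6, -240.4, 110.7]
tcp_rot: [3.142, -0.174, 3.121]
contact_force: [-0.4, -0.2, -0.9]
grip_width: 15.8
```

carry_out:
  xyz:
    - [0.07, 0.0, -0.39]
    - [0.07, 0.0, -0.39]
    - [0.07, 0.0, -0.39]
    - [0.06, 0.0, -0.39]
    - [0, 0, 0]
  dr:
    - [0, 0, 0]
    - [0, 0, 0]
    - [0, 0, 0]
    - [0, 0, 0]
    - [0, 0, 0]

```text
time: 4.82
tool_pos: [494.6, -240.8, 207.0]
tcp_rot: [-3.14, -0.171, 3.121]
contact_force: [0.5, 0.1, -2.9]
grip_width: 15.7
```

Run:
```python
from pl import *
st()
from ov import *
from plant import capture
for n in("scene","top"):
    c=capture(n);pickle.dump(c,open(n+"2.pkl","wb"))
p,r=getc()
rh=r*(R.from_euler('y',10,degrees=True)*FL).inv()
# seat: grasp point was 33mm above seat nominal
seat=p+r.apply([0,0,3])-rh.apply([0,0,33])
L=hook(seat,rh.as_matrix())
s=load("scene2");zoom(s["image"],120,130,130,110,6,"b1.png",[proj(s,l) for l in L])
```

```text
t 4.83 pos [ 494.6 -240.8  207. ] rpy [-179.9   -9.8  178.8] F [ 0.5  0.1 -2.9] w 15.7
 cmd err [ 0.6 -0.4  1.2] rot err deg [ 0.09 -0.18  0.02] q [-0.55  0.51  1.39 -0.09  1.39 -2.07]
```

View pics/b1.png

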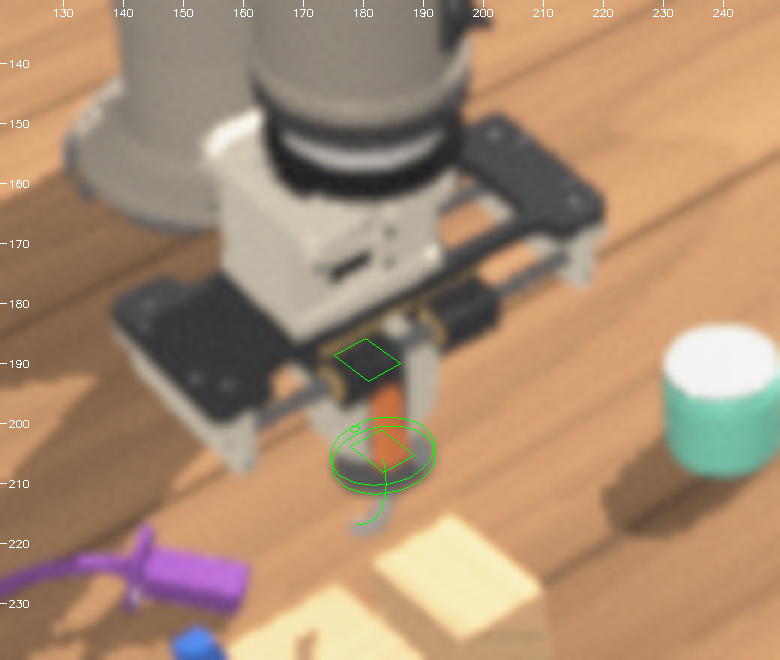

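Grasp good: the opening is 15.7 mm and the hook overlay matches within about 1 px (collar around (183,205), wire tip around (180,217)). Now to the pre-insert pose.

```bash
cat > ins.py <<'E'
from pl import *
EYE=np.array([511.3,175.3,125.]);YAW=0.098
RE=RH(YAW,15)
def hookpose(th,back=0,off=(0,0,0)):
    rh=RE*R.from_euler('y',-th,degrees=True)
    seat=EYE+np.array(off)+RE.apply([-70,0,back])+rh.apply([70,0,0])
    return seat,rh
def tcp(seat,rh):
    r=rh*R.from_euler('y',10,degrees=True)*FL
    return seat+rh.apply([0,0,33])-r.apply([0,0,3]),r
def fromtcp(p,r):
    rh=r*(R.from_euler('y',10,degrees=True)*FL).inv();return p+r.apply([0,0,3])-rh.apply([0,0,33]),rh
E
python3 - <<'E'
from ins import *
a=tcp(*hookpose(58,50));print(a[0])
p,r=getc();m=R.from_rotvec((a[1]*r.inv()).as_rotvec()*.55)*r
go([([470,10,250],m,6),(a[0],a[1],6)])
E
```

```text
[483.81356067 172.59767235 265.80419353]
"xyz": [[0.1, 0.69, -0.11], [0.09, 0.7, -0.11], [0.07, 0.7, -0.11], [0.05, 0.69, -0.12], [0.04, 0.7, -0.12], [0.02, 0.7, -0.12], [-0.07, 0.45, -0.02], [-0.07, 0.45, -0.03]] 
"dr": [[-0.02, -0.49, -0.08], [-0.01, -0.49, -0.08], [-0.02, -0.5, -0.07], [-0.01, -0.49, -0.08], [-0.02, -0.49, -0.08], [-0.01, -0.49, -0.08], [-0.01, -0.4, -0.06], [-0.02, -0.41, -0.07]]
"xyz": [[-0.07, 0.45, -0.01], [-0.08, 0.45, -0.01], [-0.09, 0.44, -0.01], [-0.09, 0.45, 0.01]] 
"dr": [[-0.01, -0.4, -0.06], [-0.01, -0.4, -0.06], [-0.02, -0.4, -0.07], [-0.01, -0.41, -0.06]]
```

carry_out:
  xyz:
    - [0.1, 0.69, -0.11]
    - [0.09, 0.7, -0.11]
    - [0.07, 0.7, -0.11]
    - [0.05, 0.69, -0.12]
    - [0.04, 0.7, -0.12]
    - [0.02, 0.7, -0.12]
    - [-0.07, 0.45, -0.02]
    - [-0.07, 0.45, -0.03]
  dr:
    - [-0.02, -0.49, -0.08]
    - [-0.01, -0.49, -0.08]
    - [-0.02, -0.5, -0.07]
    - [-0.01, -0.49, -0.08]
    - [-0.02, -0.49, -0.08]
    - [-0.01, -0.49, -0.08]
    - [-0.01, -0.4, -0.06]
    - [-0.02, -0.41, -0.07]

```text
time: 5.92
tool_pos: [473.8, 65.3, 254.1]
tcp_rot: [3.131, 0.35, -3.081]
contact_force: [0.5, -0.3, -2.5]
grip_width: 16.0
```

carry_out:
  xyz:
    - [-0.07, 0.45, -0.01]
    - [-0.08, 0.45, -0.01]
    - [-0.09, 0.44, -0.01]
    - [-0.09, 0.45, 0.01]
    - [0, 0, 0]
    - [0, 0, 0]
  dr:
    - [-0.01, -0.4, -0.06]
    - [-0.01, -0.4, -0.06]
    - [-0.02, -0.4, -0.07]
    - [-0.01, -0.41, -0.06]
    - [0, 0, 0]
    - [0, 0, 0]

```text
time: 6.68
tool_pos: [483.5, 172.2, 264.5]
tcp_rot: [-3.141, 0.573, -3.043]
contact_force: [0.3, 0.1, -1.7]
grip_width: 15.8
```

```bash
cat > look.py <<'E'
from ins import *
from ov import *
from plant import capture
import sys
def look(k,roi_s=(255,90,80,100),roi_t=(150,150,90,70),meas=True):
    st();o=get_obs()
    p,r=o["tool_pos"],R.from_euler('xyz',o["tcp_rot"])
    L=hook(*[(a,b.as_matrix()) for a,b in [fromtcp(p,r)]][0])+stand(EYE,YAW,1.62)
    ims=[]
    for n,roi in(("scene",roi_s),("top",roi_t)):
        c=capture(n);pickle.dump(c,open(n+k+".pkl","wb"))
        kk=min(400/roi[2],520/roi[3])
        zoom(c["image"],*roi,kk,f"{k}{n}_raw.png");zoom(c["image"],*roi,kk,f"{k}{n}_ov.png",[proj(c,l) for l in L])
        ims+= [cv2.imread(f"pics/{k}{n}_raw.png"),cv2.imread(f"pics/{k}{n}_ov.png")]
    for i,n in((0,"S"),(2,"T")):
        cv2.imwrite(f"pics/{k}{n}.png",np.hstack(ims[i:i+2])[:, :800])
if __name__=="__main__": look(sys.argv[1])
E
python3 look.py c
```

```text
t 6.67 pos [483.5 172.2 264.5] rpy [-180.    32.9 -174.4] F [ 0.3  0.1 -1.7] w 15.8
 cmd err [-0.6 -0.4 -1.1] rot err deg [ 0.02  0.16 -0.01] q [ 0.24  0.07  1.98 -0.15  0.53 -1.33]
```

View pics/cS.png

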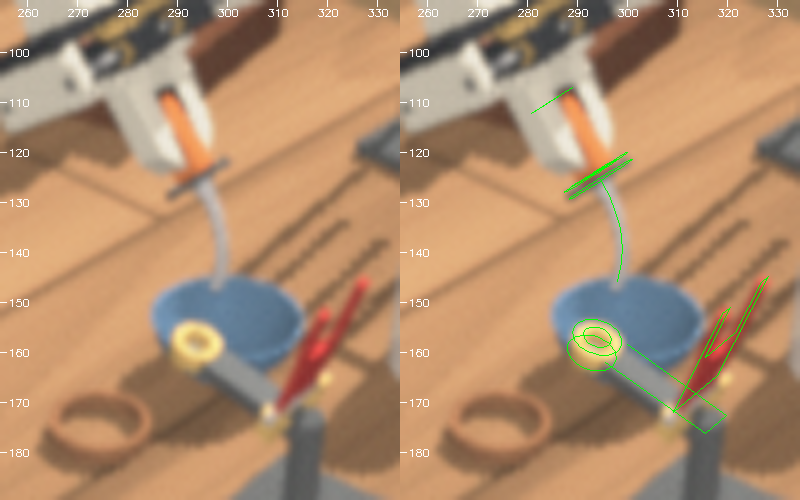

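View pics/cT.png

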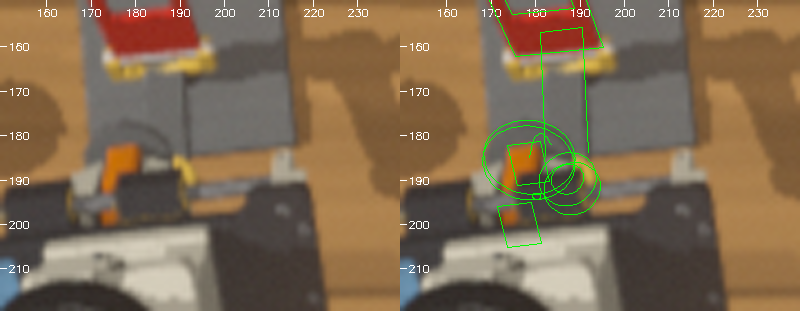

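```bash
sed -i 's/511.3,175.3,125./512.0,175.4,125./' ins.py
python3 - <<'E'
from ins import *
a=tcp(*hookpose(58,6));c=np.array([.5,.4,1.0])
go([(a[0]+c,a[1],4)])
E
```

```text
"xyz": [[0.13, 0.0, 0.12], [0.13, 0.0, 0.12], [0.13, 0.0, 0.12], [0.13, 0.01, 0.12]] 
"dr": [[0.0, 0.0, 0.0], [0.0, 0.0, 0.0], [0.0, 0.0, 0.0], [0.0, 0.0, 0.0]]
```

carry_out:
  xyz:
    - [0.13, 0.0, 0.12]
    - [0.13, 0.0, 0.12]
    - [0.13, 0.0, 0.12]
    - [0.13, 0.01, 0.12]
    - [0, 0, 0]
  dr:
    - [0, 0, 0]
    - [0, 0, 0]
    - [0, 0, 0]
    - [0, 0, 0]
    - [0, 0, 0]

```text
time: 7.4
tool_pos: [472.9, 172.0, 223.3]
tcp_rot: [-3.141, 0.574, -3.043]
contact_force: [-0.5, 0.0, -1.2]
grip_width: 15.6
```

```bash
python3 look.py d
```

```text
t 7.4 pos [472.9 172.  223.3] rpy [-180.    32.9 -174.4] F [-0.5  0.  -1.2] w 15.6
 cmd err [-0.8 -0.2 -1.3] rot err deg [ 0.02  0.13 -0.  ] q [ 0.24  0.11  2.07 -0.2   0.4  -1.26]
```

View pics/dS.png

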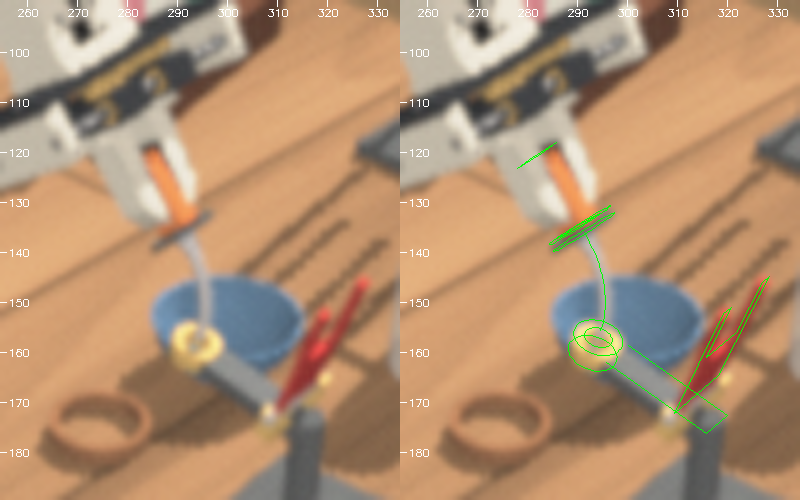

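View pics/dT.png

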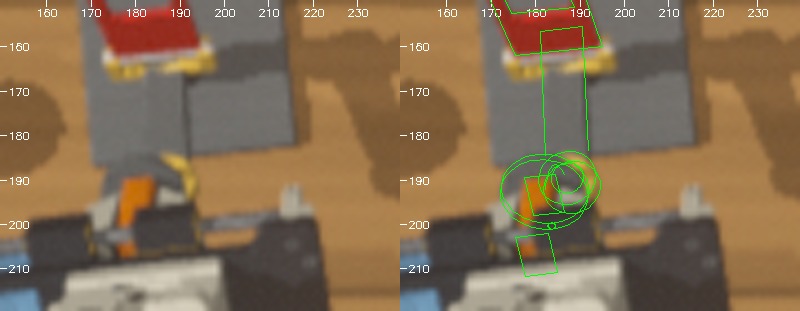

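Run:
```python
from look import *
c=load("scened");zoom(c["image"],280,140,30,30,18,"d2.png",step=5)
p,r=get_obs()["tool_pos"],R.from_euler('xyz',get_obs()["tcp_rot"]);s_,rh=fromtcp(p,r);tip=s_+rh.apply([-33,0,-59]);print("tip in eye frame",RE.inv().apply(tip-EYE).round(1))
```

```text
tip in eye frame [-0.   0.6  7.5]
```

View pics/d2.png

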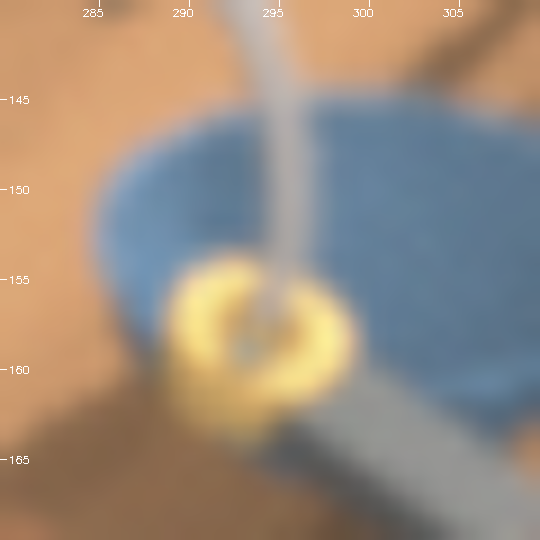

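Run:
```python
from look import *
s=load("scened")
for q in([0,0,0],[0,0,7.5],[0,.6,7.5],[0,0,-10],[5,0,7.5],[0,5,7.5],[-9,0,0],[9,0,0],[0,9,0],[0,-9,0]): print(q,proj(s,EYE+RE.apply(q)).round(1))
a=circ(16,0);print(proj(s,EYE+RE.apply(a)).min(0),proj(s,EYE+RE.apply(a)).max(0))
```

```text
[0, 0, 0] [[294.2 157. ]]
[0, 0, 7.5] [[294.8 155.3]]
[0, 0.6, 7.5] [[294.9 155.2]]
[0, 0, -10] [[293.4 159.2]]
[5, 0, 7.5] [[296.  156.2]]
[0, 5, 7.5] [[295.7 154.6]]
[-9, 0, 0] [[292.  155.4]]
[9, 0, 0] [[296.4 158.6]]
[0, 9, 0] [[295.8 155.8]]
[0, -9, 0] [[292.5 158.3]]
[289.27888729 153.4611841 ] [299.07908005 160.6348541 ]
```

Scene view shows the wire tip at about (294.8,156), over the bore centre at (294.2,157.5), within 0.5 px of prediction. Start feeding along the curve.

```bash
cat >> ins.py <<'E'
def feed(ths,off=(0.8,.2,1.3),backs=None,dec=2):
    T=[]
    for i,th in enumerate(ths):
        a=tcp(*hookpose(th,0 if backs is None else backs[i],off));T.append((a[0],a[1],1))
    go(T,dec)
E
python3 - <<'E'
from ins import *
feed([58,55,52,48,44,40,36,32],backs=[2,0,0,0,0,0,0,0])
E
```

```text
"xyz": [[0.04, -0.01, 0.05], [-0.01, 0.0, 0.07], [-0.04, 0.0, 0.06], [-0.05, 0.0, 0.08], [-0.06, 0.0, 0.07], [-0.05, 0.0, 0.08], [-0.05, 0.0, 0.07], [-0.06, 0.0, 0.08]] 
"dr": [[0.0, 0.0, 0.0], [0.0, 0.38, 0.0], [0.0, 0.37, 0.0], [0.0, 0.5, 0.0], [0.0, 0.5, 0.0], [0.0, 0.5, 0.0], [0.0, 0.5, 0.0], [0.0, 0.5, 0.0]]
```

carry_out:
  xyz:
    - [0.04, -0.01, 0.05]
    - [-0.01, 0.0, 0.07]
    - [-0.04, 0.0, 0.06]
    - [-0.05, 0.0, 0.08]
  dr:
    - [0.0, 0.0, 0.0]
    - [0.0, 0.38, 0.0]
    - [0.0, 0.37, 0.0]
    - [0.0, 0.5, 0.0]

```text
time: 8.0
tool_pos: [484.8, 172.7, 212.7]
tcp_rot: [-3.141, 0.4, -3.043]
contact_force: [0.8, -0.0, -1.3]
grip_width: 15.9
```

carry_out:
  xyz:
    - [-0.06, 0.0, 0.07]
    - [-0.05, 0.0, 0.08]
    - [-0.05, 0.0, 0.07]
    - [-0.06, 0.0, 0.08]
  dr:
    - [0.0, 0.5, 0.0]
    - [0.0, 0.5, 0.0]
    - [0.0, 0.5, 0.0]
    - [0.0, 0.5, 0.0]

```text
time: 8.5
tool_pos: [503.0, 174.4, 199.5]
tcp_rot: [-3.141, 0.122, -3.044]
contact_force: [0.8, -0.3, -1.1]
grip_width: 16.1
```

```bash
python3 look.py e; python3 -c "
from h import *
c=load('scenee');zoom(c['image'],270,125,45,50,11,'e2.png',step=5)"
```

```text
t 8.5 pos [503.  174.4 199.5] rpy [-180.     7.  -174.4] F [ 0.8 -0.3 -1.1] w 16.1
 cmd err [ 0.5 -0.   0.1] rot err deg [-0.01  0.05  0.01] q [ 0.2   0.34  1.68 -0.01  1.   -1.47]
```

View pics/e2.png

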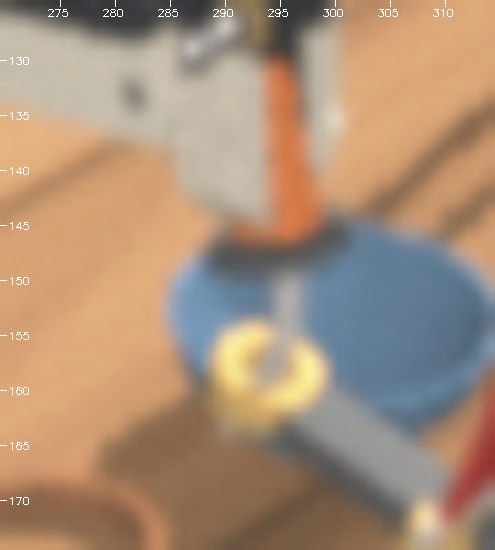

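View pics/eS.png

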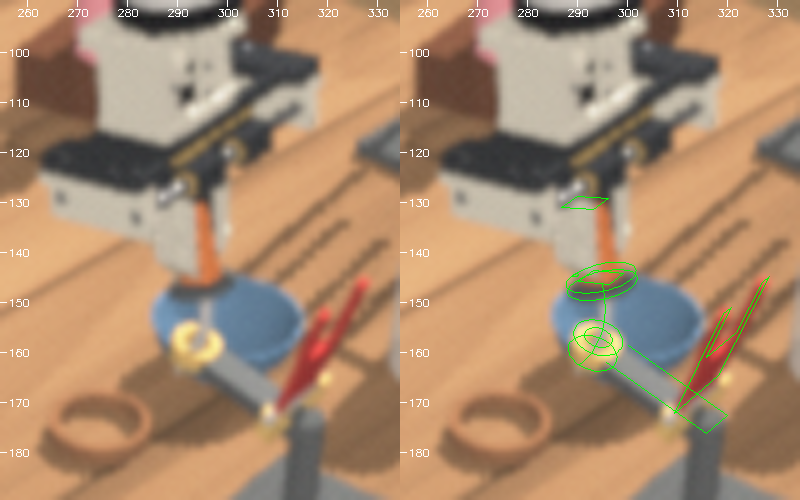

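Wire is through: it enters at (294.5,157) and the tip shows below the ring at (290.5,163), forces near zero. Continue.

Run:
```python
from ins import *
feed([28,24,20,17,14,12],off=(.3,.2,.8))
```

```text
"xyz": [[-0.04, 0.0, 0.08], [-0.05, 0.0, 0.08], [-0.05, 0.0, 0.07], [-0.04, 0.0, 0.06], [-0.04, 0.0, 0.05], [-0.03, 0.0, 0.04]] 
"dr": [[0.0, 0.5, 0.0], [0.0, 0.5, 0.0], [0.0, 0.5, 0.0], [0.0, 0.38, 0.0], [0.0, 0.37, 0.0], [0.0, 0.25, 0.0]]
```

carry_out:
  xyz:
    - [-0.04, 0.0, 0.08]
    - [-0.05, 0.0, 0.08]
    - [-0.05, 0.0, 0.07]
    - [-0.04, 0.0, 0.06]
    - [-0.04, 0.0, 0.05]
    - [-0.03, 0.0, 0.04]
    - [0, 0, 0]
  dr:
    - [0.0, 0.5, 0.0]
    - [0.0, 0.5, 0.0]
    - [0.0, 0.5, 0.0]
    - [0.0, 0.38, 0.0]
    - [0.0, 0.37, 0.0]
    - [0.0, 0.25, 0.0]
    - [0, 0, 0]

```text
time: 9.48
tool_pos: [517.0, 175.8, 175.6]
tcp_rot: [-3.141, -0.225, -3.044]
contact_force: [-0.5, -0.0, -2.0]
grip_width: 15.6
```

```bash
python3 look.py f; python3 -c "
from h import *
c=load('scenef');zoom(c['image'],270,125,45,50,11,'f2.png',step=5)"
```

```text
t 9.47 pos [517.  175.8 175.6] rpy [-180.   -12.9 -174.4] F [-0.5 -0.  -2. ] w 15.6
 cmd err [ 0.1 -0.1 -0.6] rot err deg [ 0.01 -0.06  0.02] q [ 0.18  0.57  1.39  0.02  1.41 -1.5 ]
```

View pics/f2.png

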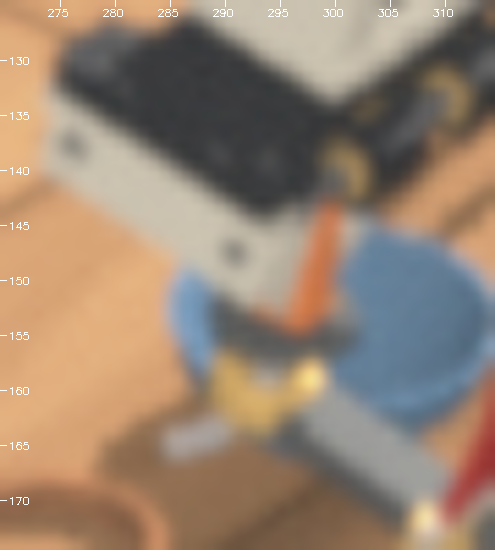

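View pics/fS.png

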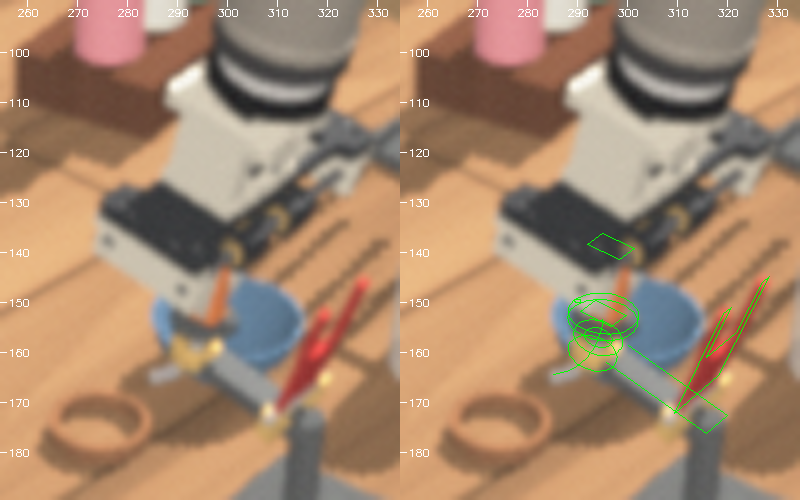

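Collar is at about (295,155), the wire comes out below-left at (285,164.5) away from the hinge, and forces are low. Feeding the cone in more slowly.

Run:
```python
from ins import *
feed([10,8,6,4.5,3,2,1,0],off=(.3,.3,.8))
```

```text
"xyz": [[-0.03, 0.01, 0.04], [-0.03, 0.0, 0.04], [-0.02, 0.0, 0.03], [-0.02, 0.0, 0.03], [-0.02, 0.0, 0.03], [-0.02, 0.0, 0.02], [-0.01, 0.0, 0.02], [-0.01, 0.0, 0.01]] 
"dr": [[0.0, 0.25, 0.0], [0.0, 0.25, 0.0], [0.0, 0.25, 0.0], [0.0, 0.19, 0.0], [0.0, 0.19, 0.0], [0.0, 0.12, 0.0], [0.0, 0.13, 0.0], [0.0, 0.12, 0.0]]
```

carry_out:
  xyz:
    - [-0.03, 0.01, 0.04]
    - [-0.03, 0.0, 0.04]
    - [-0.02, 0.0, 0.03]
    - [-0.02, 0.0, 0.03]
  dr:
    - [0.0, 0.25, 0.0]
    - [0.0, 0.25, 0.0]
    - [0.0, 0.25, 0.0]
    - [0.0, 0.19, 0.0]

```text
time: 10.07
tool_pos: [520.3, 176.8, 166.7]
tcp_rot: [-3.141, -0.357, -3.044]
contact_force: [-0.2, -0.3, -1.2]
grip_width: 15.7
```

carry_out:
  xyz:
    - [-0.02, 0.0, 0.03]
    - [-0.02, 0.0, 0.02]
    - [-0.01, 0.0, 0.02]
    - [-0.01, 0.0, 0.01]
    - [0, 0, 0]
  dr:
    - [0.0, 0.19, 0.0]
    - [0.0, 0.12, 0.0]
    - [0.0, 0.13, 0.0]
    - [0.0, 0.12, 0.0]
    - [0, 0, 0]

```text
time: 10.7
tool_pos: [521.9, 176.8, 160.4]
tcp_rot: [-3.141, -0.436, -3.044]
contact_force: [1.1, 0.6, -2.6]
grip_width: 15.9
```

```bash
python3 look.py g; python3 -c "
from h import *
c=load('sceneg');zoom(c['image'],270,125,45,50,11,'g2.png',step=5)"
```

```text
t 10.7 pos [521.9 176.8 160.4] rpy [-180.   -25.  -174.4] F [ 1.1  0.6 -2.6] w 15.9
 cmd err [ 0.  -0.1 -0.3] rot err deg [-0.01  0.03  0.01] q [ 0.17  0.71  1.22  0.03  1.65 -1.5 ]
```

View pics/g2.png

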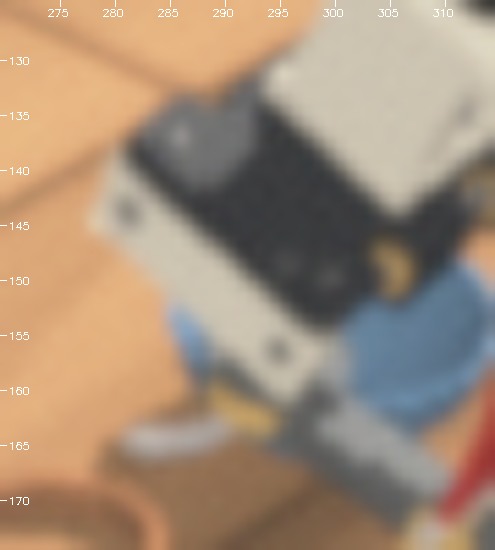

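View pics/gT.png

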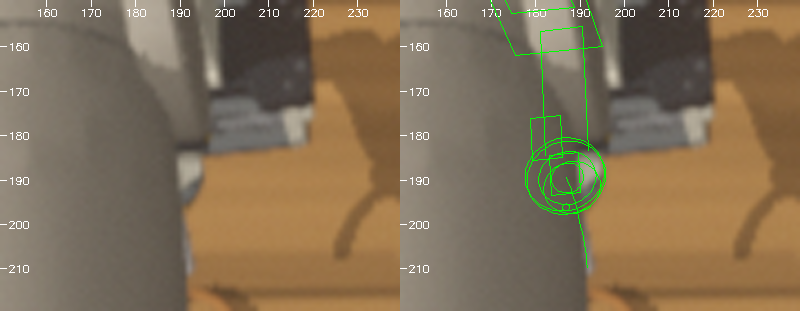

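Near home (force 2.6 N, no clear seat contact yet). Push further along the bore axis in ~1 mm steps watching force.

Run:
```python
from ins import *
p,r=getc();d=RE.apply([0,0,-1]);print(d, r.inv().apply(d)/60)
```

```text
[-0.25757719 -0.02532369 -0.96592583] [-2.88859914e-03  5.02069861e-06  1.64144372e-02]
```

carry_out:
  xyz:
    - [-0.003, 0, 0.017]
    - [-0.003, 0, 0.017]
    - [0, 0, 0]
  dr:
    - [0, 0, 0]
    - [0, 0, 0]
    - [0, 0, 0]

```text
time: 11.18
tool_pos: [521.3, 176.8, 159.2]
tcp_rot: [-3.141, -0.435, -3.044]
contact_force: [0.9, 0.5, 2.4]
grip_width: 15.8
```

carry_out:
  xyz:
    - [-0.003, 0, 0.017]
    - [-0.003, 0, 0.017]
    - [0, 0, 0]
  dr:
    - [0, 0, 0]
    - [0, 0, 0]
    - [0, 0, 0]

```text
time: 11.55
tool_pos: [521.3, 176.9, 159.2]
tcp_rot: [3.142, -0.433, -3.044]
contact_force: [0.9, -1.2, 14.5]
grip_width: 16.4
```

Run:
```python
from ins import *
p,r=getc();setc(p+r.apply([-.012*60,0,.068*60]),r)
st()
o=get_obs();a,b=fromtcp(o["tool_pos"],R.from_euler('xyz',o["tcp_rot"]));print("seat in eye",RE.inv().apply(a-EYE).round(2),o["moment"].round(2))
```

```text
t 11.55 pos [521.3 176.9 159.2] rpy [ 180.   -24.8 -174.4] F [ 0.9 -1.2 14.5] w 16.4
 cmd err [0.5 0.  2.5] rot err deg [-0.02 -0.16  0.  ] q [ 0.17  0.71  1.23  0.03  1.64 -1.5 ]
seat in eye [-0.16  0.54 -0.52] [-0.13  0.75  0.03]
```

Hard stop with 14.5 N at seat offset ≈ (−0.2, 0.5, −0.5) mm: seated. Relax the push and open.

carry_out:
  xyz:
    - [0.006, 0, -0.034]
    - [0, 0, 0]
  dr:
    - [0, 0, 0]
    - [0, 0, 0]

```text
time: 11.8
tool_pos: [521.5, 176.8, 159.1]
tcp_rot: [-3.141, -0.435, -3.044]
contact_force: [0.1, -0.5, 4.9]
grip_width: 16.0
```

carry_out:
  xyz:
    - [0, 0, 0]
    - [0, 0, 0]
    - [0, 0, 0]
    - [0, 0, 0]
    - [0, 0, 0]
    - [0, 0, 0]
  dr:
    - [0, 0, 0]
    - [0, 0, 0]
    - [0, 0, 0]
    - [0, 0, 0]
    - [0, 0, 0]
    - [0, 0, 0]
  gripper: 0.3

```text
time: 12.55
tool_pos: [521.3, 176.8, 158.7]
tcp_rot: [-3.141, -0.436, -3.044]
contact_force: [-0.7, -0.3, -0.5]
grip_width: 59.6
```

Run:
```python
from ins import *
p,r=getc();setc(p+r.apply([.006*60,0,-.034*60]),r)
st()
p,r=getc()
go([(p+RE.apply([-6,0,45]),r,4),(p+RE.apply([-30,0,130]),r,4)])
```

```text
t 12.55 pos [521.3 176.8 158.7] rpy [-180.   -25.  -174.4] F [-0.7 -0.3 -0.5] w 59.6
 cmd err [-0.1 -0.1 -0. ] rot err deg [-0.01 -0.    0.01] q [ 0.17  0.71  1.22  0.03  1.64 -1.5 ]
"xyz": [[0.06, 0.0, -0.18], [0.05, 0.0, -0.18], [0.06, 0.0, -0.18], [0.06, 0.0, -0.18], [0.16, 0.0, -0.33], [0.16, 0.0, -0.33], [0.16, 0.0, -0.34], [0.16, 0.0, -0.33]] 
"dr": [[0.0, 0.0, 0.0], [0.0, 0.0, 0.0], [0.0, 0.0, 0.0], [0.0, 0.0, 0.0], [0.0, 0.0, 0.0], [0.0, 0.0, 0.0], [0.0, 0.0, 0.0], [0.0, 0.0, 0.0]]
```

carry_out:
  xyz:
    - [0.06, 0.0, -0.18]
    - [0.05, 0.0, -0.18]
    - [0.06, 0.0, -0.18]
    - [0.06, 0.0, -0.18]
    - [0.16, 0.0, -0.33]
    - [0.16, 0.0, -0.33]
    - [0.16, 0.0, -0.34]
    - [0.16, 0.0, -0.33]
  dr:
    - [0, 0, 0]
    - [0, 0, 0]
    - [0, 0, 0]
    - [0, 0, 0]
    - [0, 0, 0]
    - [0, 0, 0]
    - [0, 0, 0]
    - [0, 0, 0]

```text
time: 13.55
tool_pos: [525.8, 177.3, 293.6]
tcp_rot: [-3.141, -0.435, -3.044]
contact_force: [-0.7, 0.1, -1.2]
grip_width: 59.8
```

```bash
cat > look2.py <<'E'
from look import *
def look2(k,th,seat=None):
    st()
    rs=RE.as_matrix()
    L=hook(EYE,rs)+stand(EYE,YAW,th)
    for n,roi,K in(("scene",(270,120,70,65),9),("top",(155,135,65,80),7)):
        c=capture(n);pickle.dump(c,open(n+k+".pkl","wb"))
        zoom(c["image"],*roi,K,f"{k}{n}_raw.png");zoom(c["image"],*roi,K,f"{k}{n}_ov.png",[proj(c,l) for l in L])
if __name__=="__main__": look2(sys.argv[1],float(sys.argv[2]))
E
python3 look2.py h 1.62
```

```text
t 13.55 pos [525.8 177.3 293.6] rpy [-180.   -25.  -174.4] F [-0.7  0.1 -1.2] w 59.8
 cmd err [-0.1 -0.1  1.3] rot err deg [-0.01 -0.03  0.01] q [ 0.17  0.63  1.01  0.03  1.94 -1.49]
```

View pics/hscene_ov.png

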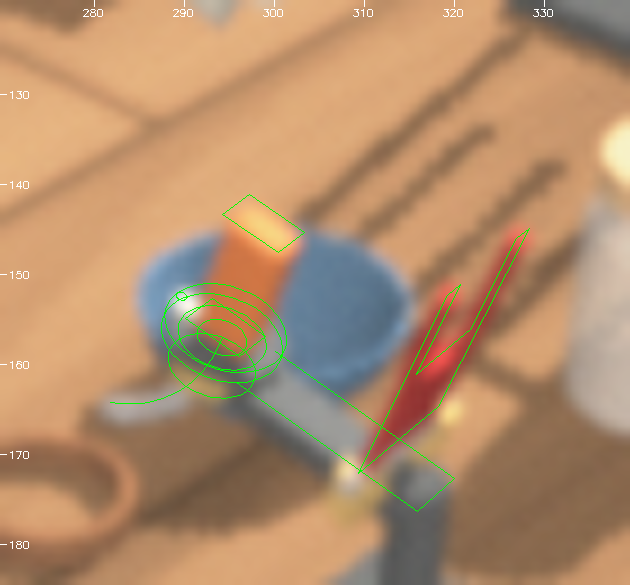

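View pics/hscene_raw.png

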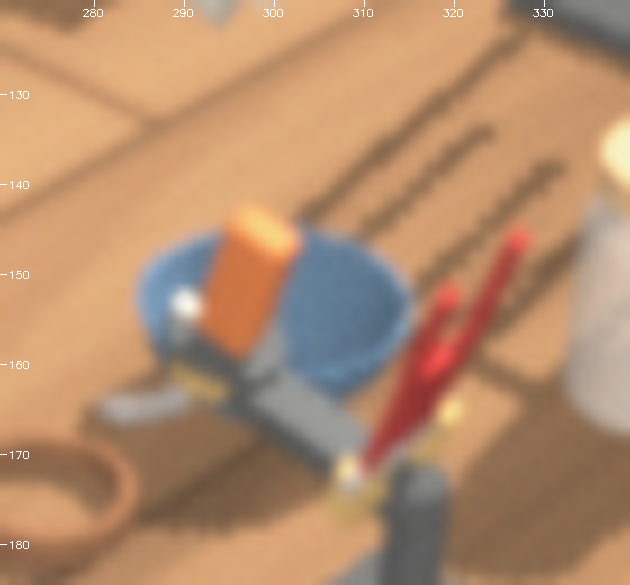

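View pics/htop_ov.png

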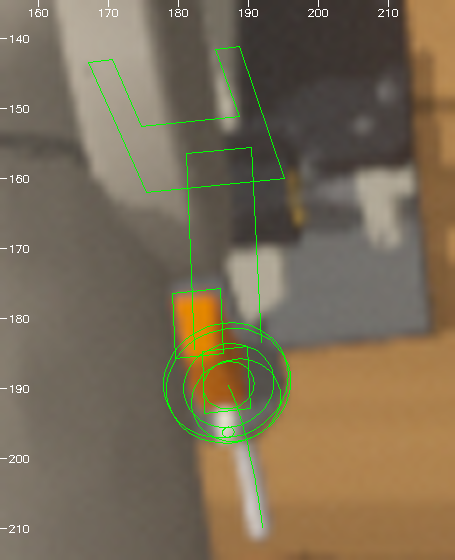

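The scene view shows the hook home: collar on the ring at about (294,158), white mark at (290,153) and wire leading to (283,165), away from the hinge. The overlay agrees within ~1 px, and the keeper is still up at θ≈1.62. Now, jaws shut, go behind the keeper.

```bash
cat > kp.py <<'E'
from ins import *
RT=tool(RE,0)
def E(x,z,y=0): return EYE+RE.apply([x,y,z])
def corner(th,r): 
    n=np.array([np.sin(th),np.cos(th)]);q=np.array([75,9])+r*np.array([-np.cos(th),np.sin(th)])+2.5*n
    return E(q[0]+10,q[1]+22)
E
python3 - <<'E'
from kp import *
p,r=getc();print(RE.inv().apply(p-EYE))
go([(E(45,168),tool(RE,5),3),(E(107,150),RT,3),(E(107,81),RT,4)])
E
```

```text
[-29.68648424   0.6003065  165.17765511]
"xyz": [[-0.41, 0.0, -0.09], [-0.4, -0.01, -0.07], [-0.41, 0.0, -0.07], [-0.35, 0.0, 0.07], [-0.35, 0.0, 0.08], [-0.35, 0.0, 0.09], [0.0, 0.0, 0.29], [0.0, 0.0, 0.29]] 
"dr": [[0.0, -0.21, 0.0], [0.0, -0.21, 0.0], [0.0, -0.2, 0.0], [0.0, -0.21, 0.0], [0.0, -0.21, 0.0], [0.0, -0.21, 0.0], [0.0, 0.0, 0.0], [0.0, 0.0, 0.0]]
"xyz": [[0.0, 0.0, 0.29], [0.0, 0.0, 0.28]] 
"dr": [[0.0, 0.0, 0.0], [0.0, 0.0, 0.0]]
```

carry_out:
  xyz:
    - [-0.41, 0.0, -0.09]
    - [-0.4, -0.01, -0.07]
    - [-0.41, 0.0, -0.07]
    - [-0.35, 0.0, 0.07]
    - [-0.35, 0.0, 0.08]
    - [-0.35, 0.0, 0.09]
    - [0, 0, 0]
  dr:
    - [0.0, -0.21, 0.0]
    - [0.0, -0.21, 0.0]
    - [0.0, -0.2, 0.0]
    - [0.0, -0.21, 0.0]
    - [0.0, -0.21, 0.0]
    - [0.0, -0.21, 0.0]
    - [0, 0, 0]
  gripper: -1

```text
time: 14.52
tool_pos: [653.6, 189.1, 240.7]
tcp_rot: [-3.141, -0.263, -3.044]
contact_force: [-0.2, 0.1, 0.3]
grip_width: 0.3
```

carry_out:
  xyz:
    - [0, 0, 0.29]
    - [0, 0, 0.29]
    - [0, 0, 0.29]
    - [0, 0, 0.28]
    - [0, 0, 0]
  dr:
    - [0, 0, 0]
    - [0, 0, 0]
    - [0, 0, 0]
    - [0, 0, 0]
    - [0, 0, 0]

```text
time: 15.15
tool_pos: [634.6, 187.4, 175.2]
tcp_rot: [-3.141, -0.264, -3.044]
contact_force: [-0.6, 0.2, 1.1]
grip_width: 0.6
```

```bash
python3 look2.py i 1.62
```

```text
t 15.15 pos [634.6 187.4 175.2] rpy [-180.   -15.1 -174.4] F [-0.6  0.2  1.1] w 0.6
 cmd err [-1.  -0.1 -0.6] rot err deg [0.   0.15 0.  ] q [ 0.16  0.81  0.93  0.02  1.66 -1.51]
```

View pics/iscene_raw.png

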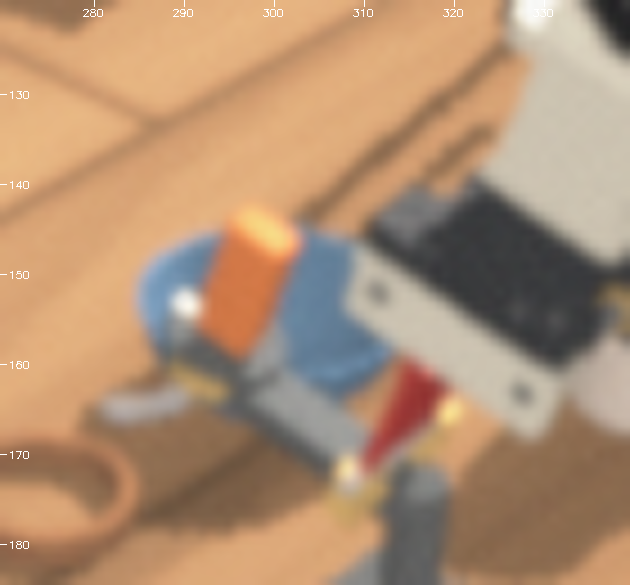

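View pics/itop_raw.png

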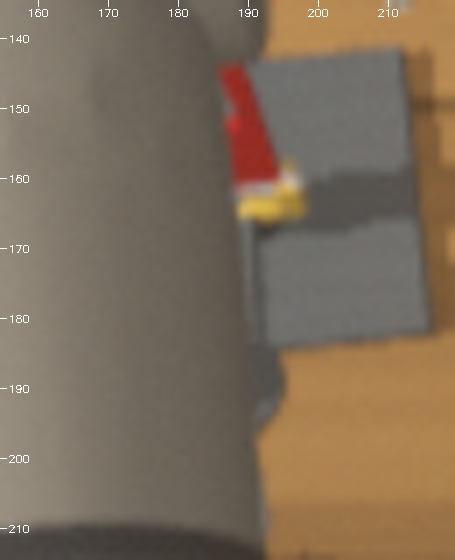

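No contact yet; the gripper stands behind the keeper (keeper foot visible at (312,165)). Sweep the keeper over.

Run:
```python
from kp import *
ths=[1.72,1.6,1.45,1.3,1.15,1.0,.85,.7]
print(RE.inv().apply(corner(1.72,50)-EYE))
go([(corner(1.72,50),RT,1)]+[(corner(t,49),RT,1) for t in ths[1:]])
```

```text
[ 9.49047594e+01 -1.34700761e-15  8.00728615e+01]
"xyz": [[0.2, 0.0, 0.02], [0.1, 0.0, 0.0], [0.12, 0.0, 0.0], [0.12, 0.0, 0.02], [0.12, 0.0, 0.03], [0.11, 0.0, 0.06], [0.1, 0.0, 0.07], [0.09, 0.0, 0.08]] 
"dr": [[0.0, 0.0, 0.0], [0.0, 0.0, 0.0], [0.0, 0.0, 0.0], [0.0, 0.0, 0.0], [0.0, 0.0, 0.0], [0.0, 0.0, 0.0], [0.0, 0.0, 0.0], [0.0, 0.0, 0.0]]
```

carry_out:
  xyz:
    - [0.2, 0.0, 0.02]
    - [0.1, 0.0, 0.0]
    - [0.12, 0.0, 0.0]
    - [0.12, 0.0, 0.02]
  dr:
    - [0, 0, 0]
    - [0, 0, 0]
    - [0, 0, 0]
    - [0, 0, 0]

```text
time: 15.75
tool_pos: [603.8, 184.2, 182.4]
tcp_rot: [-3.141, -0.26, -3.044]
contact_force: [2.4, 0.3, 1.3]
grip_width: 0.4
```

carry_out:
  xyz:
    - [0.12, 0.0, 0.03]
    - [0.11, 0.0, 0.06]
    - [0.1, 0.0, 0.07]
    - [0.09, 0.0, 0.08]
  dr:
    - [0, 0, 0]
    - [0, 0, 0]
    - [0, 0, 0]
    - [0, 0, 0]

```text
time: 16.25
tool_pos: [575.0, 181.4, 175.5]
tcp_rot: [-3.141, -0.262, -3.044]
contact_force: [-2.1, -1.5, 8.7]
grip_width: 0.6
```

```bash
python3 look2.py j 0.7
```

```text
t 16.25 pos [575.  181.4 175.5] rpy [-180.   -15.  -174.4] F [-2.1 -1.5  8.7] w 0.6
 cmd err [-0.9 -0.2  1.1] rot err deg [-0.    0.02  0.01] q [ 0.17  0.69  1.16  0.02  1.55 -1.5 ]
```

View pics/jscene_ov.png

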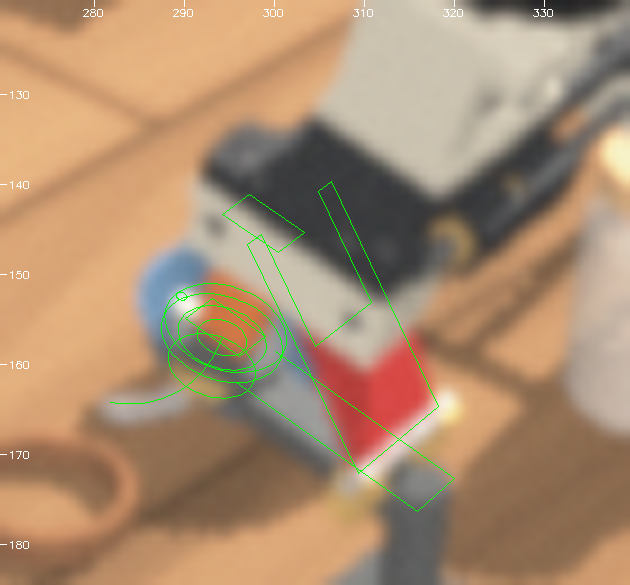

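Keeper is folding (plate about 0.7 rad, around (315,163)); hook unmoved. Continue down.

Run:
```python
from kp import *
go([(corner(t,r),RT,1) for t,r in((.6,48.5),(.5,48),(.4,47.5),(.3,47),(.2,46),(.12,45.5),(.05,45),(0,45))])
```

```text
"xyz": [[0.05, 0.0, 0.07], [0.04, 0.0, 0.07], [0.03, 0.0, 0.07], [0.02, 0.0, 0.08], [0.01, 0.0, 0.07], [0.0, 0.0, 0.06], [0.0, 0.0, 0.06], [0.0, 0.0, 0.03]] 
"dr": [[0.0, 0.0, 0.0], [0.0, 0.0, 0.0], [0.0, 0.0, 0.0], [0.0, 0.0, 0.0], [0.0, 0.0, 0.0], [0.0, 0.0, 0.0], [0.0, 0.0, 0.0], [0.0, 0.0, 0.0]]
```

carry_out:
  xyz:
    - [0.05, 0.0, 0.07]
    - [0.04, 0.0, 0.07]
    - [0.03, 0.0, 0.07]
    - [0.02, 0.0, 0.08]
  dr:
    - [0, 0, 0]
    - [0, 0, 0]
    - [0, 0, 0]
    - [0, 0, 0]

```text
time: 16.85
tool_pos: [562.9, 180.4, 159.4]
tcp_rot: [-3.141, -0.262, -3.044]
contact_force: [-1.0, 0.5, 3.0]
grip_width: 0.4
```

carry_out:
  xyz:
    - [0.01, 0.0, 0.07]
    - [0.0, 0.0, 0.06]
  dr:
    - [0, 0, 0]
    - [0, 0, 0]

```text
time: 17.1
tool_pos: [560.7, 180.1, 151.9]
tcp_rot: [-3.141, -0.262, -3.044]
contact_force: [-0.6, -0.3, 1.9]
grip_width: 0.6
```

carry_out:
  xyz:
    - [0.0, 0.0, 0.06]
    - [0.0, 0.0, 0.03]
    - [0, 0, 0]
  dr:
    - [0, 0, 0]
    - [0, 0, 0]
    - [0, 0, 0]

```text
time: 17.48
tool_pos: [559.5, 180.0, 147.1]
tcp_rot: [-3.141, -0.261, -3.044]
contact_force: [-0.1, 0.5, -0.2]
grip_width: 0.4
```

```bash
python3 look2.py k 0; python3 -c "
from kp import *
print(RE.inv().apply(get_obs()['tool_pos']-EYE))"
```

```text
t 17.48 pos [559.5 180.  147.1] rpy [-180.   -15.  -174.4] F [-0.1  0.5 -0.2] w 0.4
 cmd err [ 0.1 -0.1 -0.1] rot err deg [-0.01 -0.02  0.01] q [ 0.17  0.69  1.25  0.02  1.46 -1.5 ]
[40.3563462  -0.13630768 33.66032789]
```

View pics/kscene_ov.png

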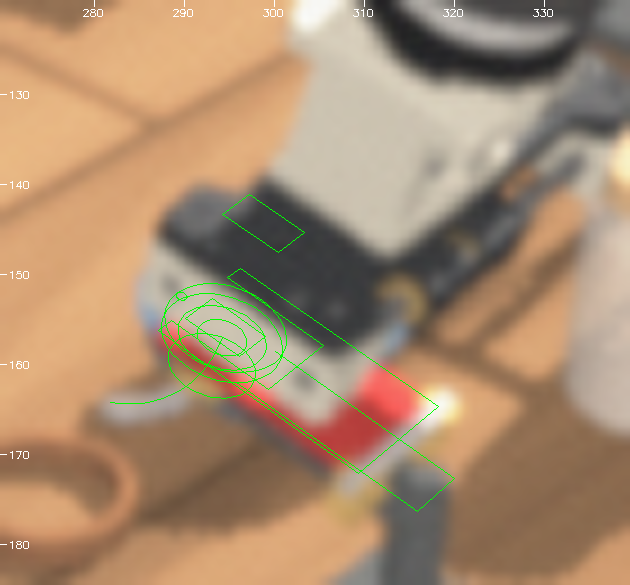

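Keeper nearly flat, now with no contact force; press down along the axis until a firm stop.

carry_out:
  xyz:
    - [0, 0, 0.02]
    - [0, 0, 0.02]
    - [0, 0, 0]
  dr:
    - [0, 0, 0]
    - [0, 0, 0]
    - [0, 0, 0]

```text
time: 17.95
tool_pos: [559.4, 179.9, 146.8]
tcp_rot: [-3.142, -0.259, -3.044]
contact_force: [-0.8, -0.9, 10.6]
grip_width: 0.4
```

carry_out:
  xyz:
    - [0, 0, 0.02]
    - [0, 0, 0.01]
    - [0, 0, 0]
  dr:
    - [0, 0, 0]
    - [0, 0, 0]
    - [0, 0, 0]

```text
time: 18.32
tool_pos: [559.4, 179.9, 146.7]
tcp_rot: [-3.142, -0.257, -3.044]
contact_force: [-0.8, -0.8, 18.8]
grip_width: -0.1
```

```bash
python3 -c "
from kp import *
p,r=getc();setc(p+r.apply([0,0,.07*60]),r);st()
print(RE.inv().apply(get_obs()['tool_pos']-EYE))"
```

```text
t 18.32 pos [559.4 179.9 146.7] rpy [-180.   -14.7 -174.4] F [-0.8 -0.8 18.8] w -0.1
 cmd err [1.  0.  3.5] rot err deg [-0.02 -0.27  0.01] q [ 0.17  0.69  1.26  0.02  1.45 -1.5 ]
[40.35637487 -0.12608073 33.2537864 ]
```

Firm stop with the fingertip at 11.25 mm, against 11.5 mm expected for closed. Retract straight up and check.

```bash
python3 -c "
from kp import *
go([(E(42,120),RT,4),(E(42,190)+[-40,-120,40],RT,4)])"
```

```text
"xyz": [[-0.01, 0.0, -0.38], [0.0, 0.0, -0.37], [-0.01, 0.0, -0.38], [-0.01, 0.0, -0.38], [0.25, -0.48, -0.4], [0.25, -0.48, -0.39], [0.25, -0.48, -0.4], [0.25, -0.49, -0.39]] 
"dr": [[0.0, 0.0, 0.0], [0.0, 0.0, 0.0], [0.0, 0.0, 0.0], [0.0, 0.0, 0.0], [0.0, 0.0, 0.0], [0.0, 0.0, 0.0], [0.0, 0.0, 0.0], [0.0, 0.0, 0.0]]
```

```bash
python3 -c "
from kp import *
setc(E(42,120),RT)
go([(E(42,120)+[-150,150,90],tool(RH(YAW),0),6)])"
```

```text
"xyz": [[0.43, 0.46, -0.14], [0.41, 0.45, -0.17], [0.42, 0.46, -0.18], [0.4, 0.45, -0.2], [0.39, 0.46, -0.21], [0.39, 0.45, -0.24]] 
"dr": [[0.0, -0.31, 0.0], [0.0, -0.32, 0.0], [0.0, -0.31, 0.0], [0.0, -0.31, 0.0], [0.0, -0.31, 0.0], [0.0, -0.31, 0.0]]
```

carry_out:
  xyz:
    - [-0.01, 0.0, -0.38]
    - [0.0, 0.0, -0.37]
    - [-0.01, 0.0, -0.38]
    - [-0.01, 0.0, -0.38]
  dr:
    - [0, 0, 0]
    - [0, 0, 0]
    - [0, 0, 0]
    - [0, 0, 0]

```text
time: 18.82
tool_pos: [583.5, 182.3, 230.7]
tcp_rot: [-3.141, -0.262, -3.044]
contact_force: [-0.3, 0.3, 0.2]
grip_width: 0.1
```

carry_out:
  xyz:
    - [0.43, 0.46, -0.14]
    - [0.41, 0.45, -0.17]
    - [0.42, 0.46, -0.18]
    - [0.4, 0.45, -0.2]
    - [0.39, 0.46, -0.21]
    - [0.39, 0.45, -0.24]
  dr:
    - [0, -0.31, 0]
    - [0, -0.32, 0]
    - [0, -0.31, 0]
    - [0, -0.31, 0]
    - [0, -0.31, 0]
    - [0, -0.31, 0]

```text
time: 19.58
tool_pos: [432.3, 332.9, 320.7]
tcp_rot: [3.141, 0.001, -3.044]
contact_force: [0.2, -0.2, 0.6]
grip_width: 0.4
```

```bash
python3 look2.py m 0; python3 -c "
from h import *
cv2.imwrite('pics/mfull.png',load('scenem')['image']);cv2.imwrite('pics/mfullt.png',load('topm')['image'])"
```

```text
t 19.57 pos [432.3 332.9 320.7] rpy [ 1.800e+02  1.000e-01 -1.744e+02] F [ 0.2 -0.2  0.6] w 0.4
 cmd err [-0.9  0.7  0.5] rot err deg [-0.01 -0.11  0.01] q [ 0.52  0.34  1.33 -0.    1.47 -1.15]
```

View pics/mscene_raw.png

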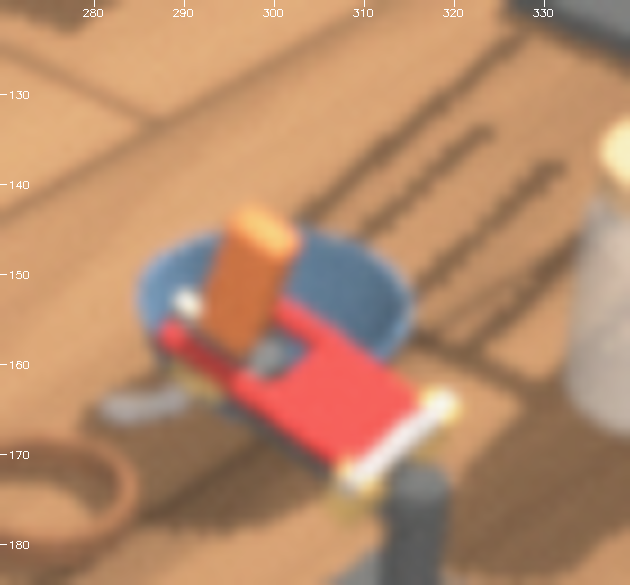

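View pics/mscene_ov.png

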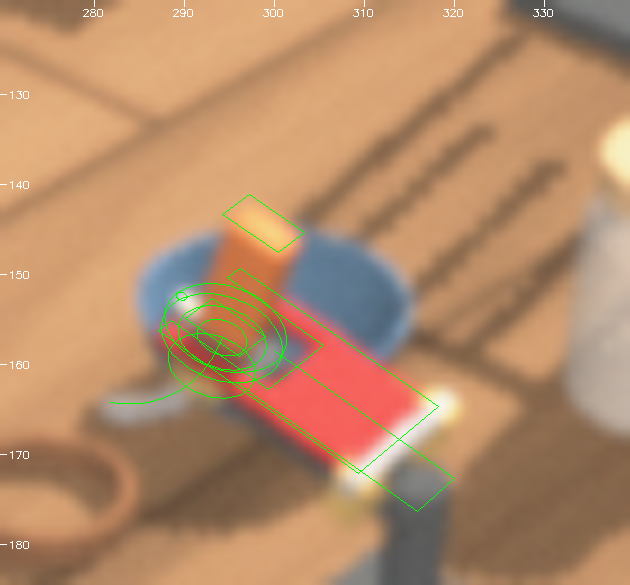

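View pics/mfull.png

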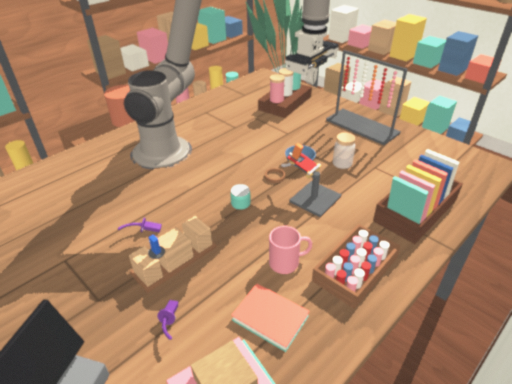

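View pics/mfullt.png

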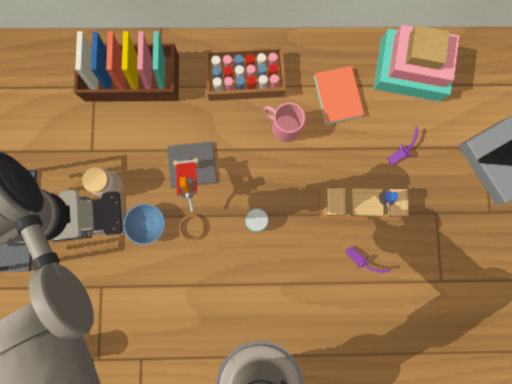

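The keeper (red plate around (310,163), prong ends at (288,157) and behind the grip) lies flat over the collar and matches the θ=0 overlay. The blue hook (155,246) and the other goods are unmoved, and the robot is clear. Handing in.

```bash
python3 -c "
from plant import close_job
print(close_job())"
```

```text
the job is handed in; nothing more can be done
None
```

The job is done and handed in at about 19.7 s. I took the orange hook from the rack and fed it along its curve through the brass eye until the collar met a firm stop at about 14.5 N. I then let go, folded the red keeper down with the closed fingertips to a firm stop at about 19 N, and withdrew.

- **Hook:** Before I let go, the robot's own pose reading put the collar within about 0.6 mm of home on each axis. The tip and white mark point away from the hinge.
- **Keeper:** The fingertip stopped at 11.25 mm, against 11.5 mm expected for a closed keeper. The last picture shows it flat over the collar, with a prong on each side of the grip.
- **Other goods:** The blue hook, the purple look-alikes and the other goods look unmoved in both views. The robot was clear, with no force reading above noise.
- **Disagreements:** The two cameras placed the eye about 3 mm apart, so I used a value between them and corrected it as I went. Model overlays still sit about 1 px off the pictures, in line with the stated calibration. No check failed.

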